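Stand the amber glass plate on the viewing easel

ROBOT

A 6-joint arm with a two-finger parallel gripper is mounted at the origin on the work surface. World frame = base frame: x ahead of the robot, y to its left, z up, the work surface at z = 0. Lengths are in m, angles in degrees, forces in N, time in s.
With the tool pointing down it reaches from about 0.35 to 0.875 m from the base axis. Payload 4.2 kg.
Tool frame: the origin (TCP) lies at the very end of the fingers, on their centre line; the grasp point (between the pads) lies 19 mm behind it; z points along the fingers, y is the line along which they close (so a half turn about z gives the same grasp; the last joint's range is limited). The gripper opens to 87 mm and grips with 3 to 60 N. Pads are 19 mm wide; open, the fingers measure 117 mm over their backs; the gripper's body (75 mm by 190 mm) begins 51 mm behind the grasp point.
Start: joints at [-60.241, 22.042, 0.453, 0, -68.411, -14.817], TCP at [0.161, -0.604, 0.223] pointing down, gripper open.
Joint ranges: [-179.83, 179.83], [-69.29, 118.12], [-61.27, 80.66], [-181.25, 117.63], [-171.15, -9.14], [-177.46, 177.46]. Speed limits (degrees/s): [159.86, 159.86, 180, 180, 180, 180].

INTERFACE

Orientations are given as a 3x3 rotation matrix whose columns are the frame's x, y, z axes.
In Python, from station import r gives the robot as it stands.
- The arm moves only by the tool jog_arm, never from a script. Its argument "plan" is text: rows parted by semicolons, each of 7 numbers parted by spaces: the shift along the tool's x, y, z normalised to -1 to 1, where 1 is 0.025 m, then the turn, a rotation vector about the tool's x, y, z normalised to -1 to 1, where 1 is 8 degrees, then the closure, from -1 (fully open) to 1 (shut). A call has exactly 10 rows; each row shifts and turns the commanded pose from where the row before left it, along the tool's axes as they then stand; what a row does not reach is not made up. A row lasts 1/10 s, in which the tool goes at most 50 mm and 8.59 degrees, less where a joint would pass 70% of its speed; a pose out of reach is approached as far as the arm can. A call with a number of a shift or a turn outside -1 to 1 is refused whole. A call with a gripper value outside its range is refused whole. The fingers move at their own pace and stop on an object; the grip force is fixed at half the most. Time passes only in rows, so rows that do not move let the fingers close, or fill a call up. It gives the time, the measured TCP pose, the force, the opening and the grip force at its end, in the units of the state.
- r.sense(): the state, without advancing time (a new reading comes with each control period).
- r.capture(name): name is "scene" or "side" or "wrist"; returns (picture, depth): 480x640x3 uint8, red, green, blue; 480x640 float32, m along the optical axis (not along the pixel's ray), 0 where there is no reading.
- r.get_calibration(name): a dict with "mtx" (3x3 intrinsics, pixels), "extrinsics" (4x4, takes a point from camera to world coordinates). Camera axes: x right, y up, looking along -z (the intrinsics and any distortion apply to the point x, -y, -z); pixel columns grow to the right and rows downward; lengths in m; the calibration is good to about 2 mm. A picture is of the moment at which its call begins: read the wrist's pose just before it. get_calibration takes no time and is no camera call; for the wrist camera it gives the pose at the moment of the call.
- r.finish_job(): hands the job in; it is judged then, once.
The state is a dict: "time_s": time; "joints": joint angles; "joint_velocities": joint speeds; "effort": joint torques, N m; "tcp_pos": TCP position; "ee_rot": TCP orientation; "wrist_force": force on the tool from outside, world axes, zero at the start; "moment": the same for the moment, N m; "gripper_width": opening from 0.0 (shut) to 1.0 (fully open); "gripper_force": force on a finger pad.
Only numpy, scipy, OpenCV 4.12 (cv2) and the standard library are available. Lean on these libraries where they do the work, as an engineer would, in place of code of your own. Each camera call takes 0.05 s, during which the arm holds its last target. There are 200 camera calls.

TASK

Take the amber glass plate by its top edge, slide it up along its leaning slot until it is right out of the rack, and stand it on the black easel: bottom edge wholly on the ledge behind the lip, back flat against the panel. Set it down on the ledge before you let go of it, then leave it standing there. Leave the other two plates in their slots and do not disturb anything else on the bench.

Things in the scene. Friction and masses are not known exactly. Their poses are not given: they have to be found in the camera images.
- amber: framed glass plate, amber glass in a black frame, whole top edge bound in orange. 110 mm wide (its y), 130 mm high (its z), 9 mm thick (its x), about 0.18 kg. Origin: middle of the bottom edge. z points up the plate; in the rack its top leans 30 degrees from vertical towards rack -x. The plate to move.
- amber_top (a point): middle of the amber plate's top edge (130 mm up its z from the origin).
- green: framed glass plate, green glass in a black frame, whole top edge bound in green. 110 mm wide (its y), 130 mm high (its z), 9 mm thick (its x), about 0.18 kg. Origin: middle of the bottom edge. z points up the plate; in the rack its top leans 30 degrees from vertical towards rack -x. Stays in the rack.
- green_top (a point): middle of the green plate's top edge.
- blue: framed glass plate, blue glass in a black frame, whole top edge bound in blue. 110 mm wide (its y), 130 mm high (its z), 9 mm thick (its x), about 0.18 kg. Origin: middle of the bottom edge. z points up the plate; in the rack its top leans 30 degrees from vertical towards rack -x. Stays in the rack.
- blue_top (a point): middle of the blue plate's top edge.
- rack: fixed wooden rack, x from -155 to +105 mm, 136 mm wide (y), side walls 90 mm high, on the robot's left or right, yaw up to 0.3 rad. Origin: on the table below the middle slot's foot; z up. Three slots lean 30 degrees from vertical, top towards rack -x; a plate may be in any. Gap between neighbouring plates 56 mm square to their faces; along the slope the -x neighbour stands 37 mm higher.
- slot0 (a point): foot of the slot nearest the rack's -x end, 30 mm above the table, at rack x = -75 mm (the others at 0 and +75). Slot: bottom bar and grey guide ribs at both ends that hold only the outer 7 mm of a plate's side edges, up to 75 mm from its foot along the slope, 2 mm play at each face, 4 mm at each side. The upper 55 mm of a plate stands clear.
- easel: fixed easel, black panel and ledge on a grey base 150 by 170 mm, yaw up to 0.3 rad. Origin: on the table below the seat; z up. The panel leans 30 degrees from vertical, top towards easel -x; its supporting face looks to +x and up. Panel and ledge 160 mm wide (y). Panel reaches 85 mm up the slope from the ledge. Ledge: square to the panel, sloping down to it, 26 mm deep to a 10 mm high lip.
- easel_seat (a point): 30 mm above the easel's origin: where the origin of a plate that is well seated and centred lies (the panel face is 4.5 mm behind it, the ledge surface passes through it).
- jug: silver jug on a foot, 140 mm high, at the back of the bench. Leave it alone. Origin: its underside.
- dish: clear flat dish, 84 mm across and 13 mm high, lying between rack and easel. Leave it alone. Origin: its underside.
- brush: brush 150 mm long, lying between rack and easel, pointing away from the robot. Leave it alone. Origin: its underside.
- solvent: amber glass bottle with blue cap, 130 mm high, 56 mm across, at the back. Leave it alone. Origin: its underside.
- jar: white jar, 75 mm high, 64 mm across, at the back. Leave it alone. Origin: its underside.
- swabs: white pot of swab sticks, 165 mm high with the sticks, at the back. Leave it alone. Origin: its underside.
Things that resemble listed ones, but are neither listed nor needed, are in the scene too. What is shaped like the easel but red is not meant.

How it is judged (in metres and radians):
On the way, in this order (a step that is already met when the one before it is completed fails the run):
1. the amber plate, held by the fingers, has been slid right out of its slot: its bottom edge is above the guide ribs of the rack, over 105 mm above the table (height (world z) of amber above 0.105 m and contact force between the fingers and amber above 1 N), for 0.1 s.
2. the amber plate touches the easel's ledge, bottom edge down on it, while the fingers still hold it (contact force between amber and easel above 0.2 N and contact force between the fingers and amber above 0.5 N and x of amber in the frame of easel between -0.012 and 0.024 m and y of amber in the frame of easel between -0.03 and 0.03 m and z of amber in the frame of easel between 0.02 and 0.045 m), for 0.05 s.
At the end, for the whole second after the job is handed in: The amber plate is at rest, top edge up, foot on the ledge: within -6/+10 mm of the seat along the easel's x, 25 mm sideways, -7/+8 mm in height, 0.12 rad of square, leaning 30 +/- 5 degrees on the panel. Green and blue plates are in their slots, within 12 mm of their start (x of amber in the frame of easel between -0.006 and 0.01 m and y of amber in the frame of easel between -0.025 and 0.025 m and z of amber in the frame of easel between 0.023 and 0.038 m and angle between the y axis of amber and the y axis of easel, either way round below 0.12 rad and angle between the z axis of amber and the z axis of easel, either way round between 0.43 and 0.61 rad and x of amber_top in the frame of easel below -0.04 m and linear speed of amber below 0.01 m/s and angular speed of amber below 0.1 rad/s and distance of each of green_top, blue_top from where it was at the start of the episode below 0.012 m); the robot touches nothing.
It fails at once if the green or blue plate is pulled up or shifted by more than 12 mm (distance of any of green_top, blue_top from where it was at the start of the episode above 0.012 m).
It fails at once if any of the other loose things is pushed more than 25 mm (distance of any of jug, dish, solvent, jar, swabs, brush from where it was at the start of the episode above 0.025 m).
It fails at once if the jug, bottle, jar or pot of swabs is tipped over (angle between any of jug, solvent, jar, swabs's own z axis and vertical above 0.5 rad).
It also fails if it takes over 46 s, if anything falls off the work surface, if the arm or the gripper's body presses on something with over 40 N, if the wrist force passes 120 N, or if a joint passes its speed limit or range.

## Working session

There is one attempt and no reset: what is moved stays moved. The work goes in short steps, Python scripts to look and compute and a tool call to move; the robot and the scene stay as the last step left them, time stands still between calls to the robot, and variables do not carry over. Pictures are saved under pics/ and viewed, at most 10 in all, crops included, and the job is handed in when it is done.

Besides the shell and the picture viewer there is one more tool, called by a JSON object that holds its "op" and its "data", one argument or row to a line. jog_arm: Moves the arm, as the interface text tells. Scaled input: -1 to 1 covers 0.025 m each way for a shift and 8 degrees each way for a turn. Its arguments: {"type":"object","properties":{"plan":{"type":"string"}},"required":["plan"]}

```bash
mkdir -p pics
cat > h.py <<'E'
import numpy as np, cv2
from station import r
def cap(n):
    c=r.get_calibration(n); im,d=r.capture(n); return im,d,np.array(c["mtx"]),np.array(c["extrinsics"]),c
def pts(d,K,E):
    v,u=np.mgrid[0:480,0:640]; x=(u-K[0,2])/K[0,0]*d; y=(v-K[1,2])/K[1,1]*d
    return np.stack([x,-y,-d],-1)@E[:3,:3].T+E[:3,3]
E
python3 - <<'E'
from h import *
for n in("scene","side"):
    im,d,K,Ex,c=cap(n); cv2.imwrite(f"pics/{n}1.png",im[:,:,::-1]); np.savez(f"{n}.npz",im=im,d=d,K=K,E=Ex)
    print(n,K.tolist(),Ex.round(3).tolist(),[k for k in c],(d>0).mean())
s=r.sense();print(s)
E
```

```text
scene [[547.4585417089056, 0.0, 321.831268609249], [0.0, 547.4585417089056, 232.3361498767642], [0.0, 0.0, 1.0]] [[-0.054, -0.739, 0.672, 1.226], [0.999, -0.044, 0.032, -0.039], [0.006, 0.672, 0.74, 0.908], [0.0, 0.0, 0.0, 1.0]] ['mtx', 'extrinsics'] 0.9960579427083334
side [[558.5127545788027, 0.0, 316.76377296123604], [0.0, 558.5127545788027, 232.61840768662137], [0.0, 0.0, 1.0]] [[-0.754, 0.485, -0.444, 0.012], [-0.657, -0.534, 0.532, 0.52], [0.021, 0.692, 0.721, 0.943], [0.0, 0.0, 0.0, 1.0]] ['mtx', 'extrinsics'] 0.9960774739583333
{'time_s': 0.1, 'joints': array([-6.02392102e+01,  2.20842570e+01,  3.88121411e-01, -2.66030225e-02,
       -6.84107086e+01, -1.48160586e+01]), 'joint_velocities': array([-0.00770749, -0.15775807,  0.2257193 ,  0.09146297,  0.10564285,
        0.0056205 ]), 'effort': array([-4.07638636e-04, -3.91688669e+01,  1.87935019e+01,  4.23190668e+00,
        1.34429347e-02, -7.03454907e-05]), 'tcp_pos': array([ 0.16105872, -0.60333538,  0.22159127]), 'ee_rot': array([[-9.66219171e-01, -2.57721187e-01, -5.50829102e-04],
       [-2.57721768e-01,  9.66217434e-01,  1.83310057e-03],
       [ 5.97918276e-05,  1.91313756e-03, -9.99998168e-01]]), 'wrist_force': array([-0.31837905, -0.50911086,  0.14301884]), 'moment': array([-0.06146535,  0.01368088, -0.06334972]), 'gripper_force': 0.0, 'gripper_width': 0.999224544980213}
```

View pics/scene1.png

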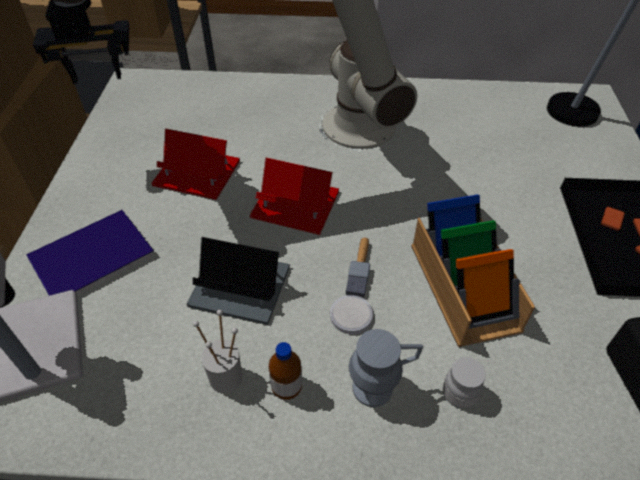

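View pics/side1.png

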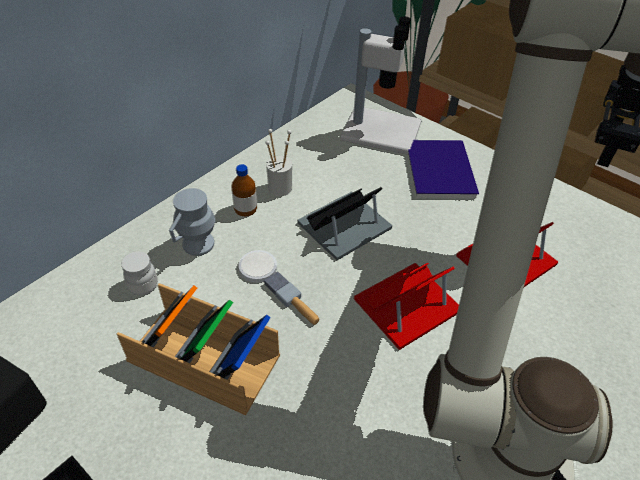

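The amber plate (orange, binding near (485,257) in the scene view) is in the slot farthest from the robot. The black easel is near (238,275), and the dish and brush lie between them.

```bash
cat > m.py <<'E'
from h import *
for n in("scene","side"):
    z=np.load(n+".npz"); im,d=z["im"],z["d"]; P=pts(d,z["K"],z["E"]); hsv=cv2.cvtColor(im,cv2.COLOR_RGB2HSV)
    tab=(abs(P[...,2])<.03)&(P[...,0]>.2)&(P[...,0]<.8)&(abs(P[...,1])<.4); print(n,"table z",np.median(P[tab][:,2]))
    cols=dict(amber=(5,18),green=(50,80),blue=(105,125))
    for k,(a,b) in cols.items():
        m=((hsv[...,0]>=a)&(hsv[...,0]<=b)&(hsv[...,1]>180)&(hsv[...,2]>60)&(P[...,2]>.06)&(P[...,1]>.05)).astype(np.uint8)
        c,l,s,ce=cv2.connectedComponentsWithStats(m)
        for i in range(1,c):
            if s[i,4]<60: continue
            Q=P[l==i]; mu=Q.mean(0); U,S,V=np.linalg.svd(Q-mu,full_matrices=False)
            print(k,s[i].tolist(),"mean",mu.round(4),"dirs",V[0].round(3),V[2].round(3),"S",(S/np.sqrt(len(Q))).round(4),"zmax",np.percentile(Q[:,2],[2,98]).round(4))
    m=((hsv[...,2]<60)&(P[...,2]>.015)&(P[...,2]<.2)&(P[...,0]>.35)&(P[...,1]<0)&(P[...,1]>-.35)).astype(np.uint8)
    c,l,s,ce=cv2.connectedComponentsWithStats(m)
    for i in range(1,c):
        if s[i,4]<100: continue
        Q=P[l==i]; mu=Q.mean(0); U,S,V=np.linalg.svd(Q-mu,full_matrices=False)
        print("easel",s[i].tolist(),mu.round(4),V.round(3).tolist(),"zr",np.percentile(Q[:,2],[1,50,99]).round(4))
E
python3 m.py
python3 - <<'E'
import cv2,numpy as np
a=cv2.imread("pics/scene1.png")
x=cv2.resize(a[190:350,400:550],None,fx=2.6,fy=2.6,interpolation=cv2.INTER_CUBIC)[:415]
y=cv2.resize(a[220:350,170:310],None,fx=2.8,fy=3.2,interpolation=cv2.INTER_CUBIC)[:415]
o=np.hstack([x,y[:x.shape[0]] if y.shape[0]>=415 else np.pad(y,((0,415-y.shape[0]),(0,0),(0,0)))])
cv2.imwrite("pics/crop.png",np.clip(o.astype(float)*1.5,0,255).astype(np.uint8));print(o.shape)
E
```

```text
scene table z -0.0008108488833576954
amber [456, 250, 57, 58, 2292] mean [0.5891 0.2347 0.1041] dirs [-0.381 -0.465  0.799] [0.802 0.263 0.536] S [0.0292 0.0269 0.0074] zmax [0.0618 0.1414]
green [442, 221, 52, 14, 143] mean [0.4972 0.2031 0.1394] dirs [ 0.293 -0.956 -0.01 ] [ 0.666  0.212 -0.715] S [0.0291 0.0063 0.0028] zmax [0.1319 0.1439]
blue [428, 195, 51, 16, 424] mean [0.4294 0.1855 0.1357] dirs [ 0.287 -0.958  0.012] [-0.811 -0.249 -0.53 ] S [0.0311 0.0049 0.0023] zmax [0.1274 0.1431]
blue [436, 209, 38, 19, 222] mean [0.4454 0.19   0.1057] dirs [ 0.309 -0.951 -0.032] [-0.817 -0.248 -0.52 ] S [0.0229 0.0073 0.0018] zmax [0.0951 0.1174]
easel [193, 237, 86, 68, 3879] [ 0.5642 -0.2374  0.0596] [[0.194, 0.981, -0.0], [0.671, -0.133, -0.729], [-0.715, 0.142, -0.684]] zr [0.0247 0.0551 0.1   ]
easel [271, 352, 31, 33, 585] [ 0.7897 -0.1132  0.0876] [[0.349, 0.049, -0.936], [-0.548, 0.821, -0.161], [0.761, 0.569, 0.313]] zr [0.0593 0.0862 0.1239]
side table z 0.0006620123407898859
amber [155, 286, 42, 51, 359] mean [0.5607 0.2385 0.145 ] dirs [-0.547  0.304  0.78 ] [-0.837 -0.239 -0.493] S [0.1097 0.0294 0.0029] zmax [0.0703 0.1451]
green [194, 300, 39, 52, 329] mean [0.4897 0.2146 0.1457] dirs [-0.493  0.38   0.783] [-0.869 -0.261 -0.42 ] S [0.078  0.0283 0.0027] zmax [0.1362 0.145 ]
blue [223, 315, 47, 55, 707] mean [0.433  0.1961 0.1228] dirs [-0.475  0.314  0.822] [-0.88  -0.194 -0.434] S [0.0605 0.0283 0.0056] zmax [0.0648 0.1449]
easel [232, 179, 20, 19, 123] [ 0.7638 -0.1002  0.0746] [[-0.845, -0.33, -0.421], [-0.159, -0.597, 0.786], [0.511, -0.731, -0.452]] zr [0.0615 0.0725 0.0975]
easel [307, 188, 75, 43, 1008] [ 0.5716 -0.2287  0.0551] [[-0.191, -0.981, 0.019], [-0.705, 0.151, 0.693], [-0.683, 0.119, -0.721]] zr [0.0234 0.0432 0.102 ]
(415, 782, 3)
```

View pics/crop.png

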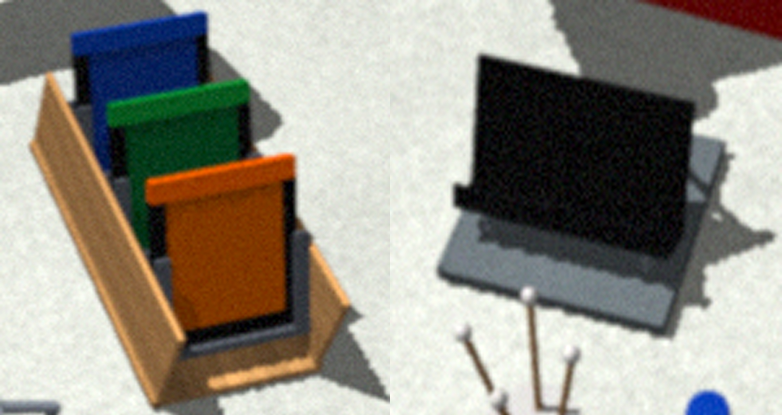

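The crop shows the plates unobstructed, with amber's binding complete. The panel is fully visible, with the ledge and lip at its foot.

```bash
cat > m2.py <<'E'
from h import *
c,s=np.cos(np.pi/6),np.sin(np.pi/6)
def fr(y): return np.array([[np.cos(y),-np.sin(y),0],[np.sin(y),np.cos(y),0],[0,0,1]])
def run(files,yr=.297,ye=-.195):
  for n in files:
    z=np.load(n+".npz"); im,d=z["im"],z["d"]; P=pts(d,z["K"],z["E"]); hsv=cv2.cvtColor(im,cv2.COLOR_RGB2HSV)
    for k,(a,b) in dict(amber=(5,18),green=(50,80),blue=(105,125)).items():
        m=(hsv[...,0]>=a)&(hsv[...,0]<=b)&(hsv[...,1]>150)&(hsv[...,2]>60)&(P[...,2]>.126)&(P[...,2]<.15)&(P[...,1]>.05)&(P[...,0]<.65)
        Q=P[m]@fr(yr); nd=Q@np.array([c,0,s]); f=np.median(nd)
        # foot x from face (front face +4.5 for scene)
        e=np.percentile(Q[:,1],[.5,99.5])
        print(n,k,len(Q),"n.P pct",np.percentile(nd,[5,25,50,75,95]).round(4),"y",e.round(4),"mid",e.mean().round(4),"z99",np.percentile(Q[:,2],99).round(4),
          "footx",((f-.0045-.03*s)/c).round(4))
    m=(hsv[...,2]<60)&(P[...,2]>.045)&(P[...,2]<.12)&(P[...,0]>.45)&(P[...,0]<.65)&(P[...,1]<-.1)&(P[...,1]>-.36)
    m=cv2.erode(m.astype(np.uint8),np.ones((3,3)))>0
    Q=P[m]@fr(ye); mu=np.median(Q,0); nd=Q@np.array([c,0,s]); e=np.percentile(Q[:,1],[.5,99.5])
    print(n,"easel",len(Q),"n.P",np.percentile(nd,[5,25,50,75,95]).round(4),"y",e.round(4),e.mean().round(4),"z",np.percentile(Q[:,2],[1,99]).round(4),"seatx",((np.median(nd)+.0045-.03*s)/c).round(4))
    A=np.c_[Q[:,1:],np.ones(len(Q))]; print(np.linalg.lstsq(A,Q[:,0],rcond=None)[0].round(3))
if __name__=="__main__": run(["scene","side"])
E
python3 m2.py
```

```text
scene amber 597 n.P pct [0.5942 0.5987 0.6003 0.6015 0.6032] y [-0.0039  0.1049] mid 0.0505 z99 0.1442 footx 0.6706
scene green 189 n.P pct [0.527  0.5317 0.5346 0.5361 0.5379] y [-0.0026  0.1059] mid 0.0516 z99 0.1439 footx 0.5948
scene blue 439 n.P pct [0.4655 0.4689 0.4707 0.4719 0.4737] y [-0.0017  0.1061] mid 0.0522 z99 0.1437 footx 0.5211
scene easel 2016 n.P [0.5411 0.5429 0.5442 0.5453 0.5474] y [-0.2014 -0.0487] -0.1251 z [0.0475 0.0997] seatx 0.6162
[ 0.    -0.639  0.634]
side amber 333 n.P pct [0.5928 0.5947 0.5969 0.5993 0.6013] y [0.0006 0.1104] mid 0.0555 z99 0.1451 footx 0.6668
side green 336 n.P pct [0.5279 0.5298 0.5322 0.5345 0.5364] y [0.0014 0.1105] mid 0.056 z99 0.1452 footx 0.592
side blue 423 n.P pct [0.4631 0.4654 0.4683 0.4711 0.4719] y [0.0027 0.112 ] mid 0.0574 z99 0.1457 footx 0.5182
side easel 180 n.P [0.5375 0.5378 0.538  0.5388 0.5402] y [-0.1883 -0.0448] -0.1165 z [0.0635 0.1029] seatx 0.6091
[ 0.005 -0.541  0.619]
```

```bash
cat > g.py <<'E'
from h import *
from scipy.spatial.transform import Rotation as Ro
c,s=np.cos(np.pi/6),np.sin(np.pi/6)
def fr(y): return np.array([[np.cos(y),-np.sin(y),0],[np.sin(y),np.cos(y),0],[0,0,1]])
YR,YE=.297,-.195
RT=np.array([[0,-1,0],[-c,0,-s],[s,0,-c]]).T   # tool axes in the rack/easel frame, plate leaning 30 deg
PX=np.array([c,0,s]); PZ=np.array([-s,0,c])
FOOT=np.array([.6712,.053,.03]); SEAT=np.array([.6166,-.123,.03])
def go(p,R):
    st=r.sense(); R0=st["ee_rot"]
    print("t",st["time_s"].__round__(2),"tcp",st["tcp_pos"].round(4),"-> ",np.round(p,4))
    print(" shift units now-axes",(R0.T@(p-st["tcp_pos"])/.025).round(2),"| in target axes",(R.T@(p-st["tcp_pos"])/.025).round(2),"| turn",(np.degrees(Ro.from_matrix(R0.T@R).as_rotvec())/8).round(2))
def rack(h,dx=0,dy=0): # tcp h metres above amber's top along slope
    A=fr(YR); return A@(FOOT+(.13+h)*PZ+dx*PX+np.array([0,dy,0])),A@RT
def easel(h,off=0,dep=.027): # plate foot h above seat along slope, off square to panel
    A=fr(YE); return A@(SEAT+(.13-dep+h)*PZ+off*PX),A@RT
E
python3 -c "
from g import *
go(np.array([.48,.18,.30]),r.sense()['ee_rot']); go(*rack(.10)); print(rack(.06)); print(easel(.06))"
```

```text
t 0.1 tcp [ 0.1611 -0.6033  0.2216] ->  [0.48 0.18 0.3 ]
 shift units now-axes [-20.4   26.99  -3.09] | in target axes [-20.4   26.99  -3.09] | turn [0. 0. 0.]
t 0.1 tcp [ 0.1611 -0.6033  0.2216] ->  [0.5163 0.2135 0.2292]
 shift units now-axes [-22.15  27.91  -0.25] | in target axes [-27.08 -20.2   11.31] | turn [  2.91  -3.   -11.23]
(array([0.53546264, 0.21930618, 0.19454483]), array([[ 0.29265287, -0.82810973,  0.47810937],
       [-0.95621875, -0.25344482,  0.14632644],
       [ 0.        , -0.5       , -0.8660254 ]]))
(array([ 0.50112532, -0.22435334,  0.17116214]), array([[-0.19376653, -0.8496122 ,  0.49052383],
       [-0.98104767,  0.16780674, -0.09688327],
       [ 0.        , -0.5       , -0.8660254 ]]))
```

{"op": "jog_arm", "data": {
  "plan": "-0.7 0.95 -0.3 0 0 0 -1;-0.7 0.95 -0.3 0 0 0 -1;-0.7 0.95 -0.3 0 0 0 -1;-0.7 0.95 -0.3 0 0 0 -1;-0.7 0.95 -0.3 0 0 0 -1;-0.7 0.95 -0.3 0 0 0 -1;-0.7 0.95 -0.3 0 0 0 -1;-0.7 0.95 -0.3 0 0 0 -1;-0.7 0.95 -0.3 0 0 0 -1;-0.7 0.95 -0.3 0 0 0 -1"
}}

```text
time_s: 1.1
tcp_pos: [0.269, -0.3279, 0.2975]
ee_rot: [[-0.966, -0.258, -0.0], [-0.258, 0.966, 0.001], [0.0, 0.001, -1.0]]
wrist_force: [0.6, -0.6, 1.7]
gripper_width: 0.999
gripper_force: 0.0
```

{"op": "jog_arm", "data": {
  "plan": "-0.7 0.95 0 0 0 0 -1;-0.7 0.95 0 0 0 0 -1;-0.7 0.95 0 0 0 0 -1;-0.7 0.95 0 0 0 0 -1;-0.7 0.95 0 0 0 0 -1;-0.7 0.95 0 0 0 0 -1;-0.7 0.95 0 0 0 0 -1;-0.7 0.95 0 0 0 0 -1;-0.7 0.95 0 0 0 0 -1;-0.7 0.95 0 0 0 0 -1"
}}

```text
time_s: 2.1
tcp_pos: [0.3768, -0.0534, 0.2974]
ee_rot: [[-0.966, -0.258, -0.0], [-0.258, 0.966, 0.0], [0.0, 0.0, -1.0]]
wrist_force: [0.1, 0.3, -0.4]
gripper_width: 0.998
gripper_force: 0.0
```

{"op": "jog_arm", "data": {
  "plan": "-0.8 0.9 0 0 0 0 -1;-0.8 0.9 0 0 0 0 -1;-0.8 0.9 0 0 0 0 -1;-0.8 0.9 0 0 0 0 -1;-0.8 0.9 0 0 0 0 -1;-0.8 0.9 0 0 0 0 -1;-0.8 0.9 0 0 0 0 -1;0 0 0 0 0 -1 -1;0 0 0 0 0 -1 -1;0 0 0 0 0 -1 -1"
}}

```text
time_s: 3.1
tcp_pos: [0.4713, 0.1339, 0.2968]
ee_rot: [[-0.774, -0.633, -0.001], [-0.633, 0.774, -0.001], [0.002, 0.0, -1.0]]
wrist_force: [-0.3, 0.0, -0.7]
gripper_width: 1.0
gripper_force: 0.0
```

{"op": "jog_arm", "data": {
  "plan": "0 0 0 0 0 -1 -1;0 0 0 0 0 -1 -1;0 0 0 0 0 -1 -1;0 0 0 0 0 -1 -1;0 0 0 0 0 -1 -1;0 0 0 0 0 -1 -1;0 0 0 0 0 -1 -1;0 0 0 0 0 -1 -1;0 0 0 0 0 -0.5 -1;0 0 0 0 0 0 -1"
}}

```text
time_s: 4.1
tcp_pos: [0.4712, 0.1335, 0.2971]
ee_rot: [[0.291, -0.957, -0.001], [-0.957, -0.291, -0.0], [0.0, 0.001, -1.0]]
wrist_force: [-0.0, -0.5, -1.0]
gripper_width: 1.001
gripper_force: 0.0
```

```bash
python3 -c "
from g import *
go(*rack(.08)); print(r.sense()['joints'])"
```

```text
t 4.1 tcp [0.4712 0.1335 0.2971] ->  [0.5259 0.2164 0.2119]
 shift units now-axes [-2.53 -3.06  3.41] | in target axes [-2.53 -0.95  4.48] | turn [ 3.76 -0.   -0.01]
[ 3.48517366e+01  5.95287296e+00 -1.04098046e+01 -1.66253481e-02
 -7.36895726e+01 -1.79210001e+01]
```

{"op": "jog_arm", "data": {
  "plan": "0 0 0 1 0 0 0;0 0 0 1 0 0 0;0 0 0 1 0 0 0;0 0 0 0.76 0 0 0;-0.6 -0.25 0.9 0 0 0 0;-0.6 -0.25 0.9 0 0 0 0;-0.6 -0.25 0.9 0 0 0 0;-0.6 -0.25 0.9 0 0 0 0;0 0 0 0 0 0 0;0 0 0 0 0 0 0"
}}

```text
time_s: 5.1
tcp_pos: [0.5176, 0.21, 0.2314]
ee_rot: [[0.29, -0.829, 0.478], [-0.957, -0.252, 0.145], [0.0, -0.5, -0.866]]
wrist_force: [0.5, -0.2, 0.1]
gripper_width: 0.505
gripper_force: 0.0
```

Run:
```python
from g import *
go(*rack(.08))
im,d,K,E,_=cap("wrist"); st=r.sense(); np.savez("w1.npz",im=im,d=d,K=K,E=E); cv2.imwrite("pics/w1.png",im[:,:,::-1])
P=pts(d,K,E); hsv=cv2.cvtColor(im,cv2.COLOR_RGB2HSV)
for k,(a,b) in dict(amber=(5,18),green=(50,80),blue=(105,125)).items():
    m=(hsv[...,0]>=a)&(hsv[...,0]<=b)&(hsv[...,1]>150)&(hsv[...,2]>60)&(P[...,2]>.126)&(P[...,2]<.15)&(P[...,1]>.05)&(P[...,0]<.65)
    Q=P[m]@fr(YR)
    if len(Q)<50: continue
    nd=Q@PX; e=np.percentile(Q[:,1],[.5,99.5]); print(k,len(Q),np.percentile(nd,[1,25,50,75,99]).round(4),e.round(4),e.mean().round(4),"along",np.percentile(Q@PZ,99).round(4))
    A=np.c_[Q[:,1],np.ones(len(Q))];print("yaw err",np.linalg.lstsq(A,nd,rcond=None)[0].round(4))
print("expected n.P",FOOT@PX,"tcp n.P",(st["tcp_pos"]@fr(YR)@PX).round(4), "along top",(FOOT@PZ+.13).round(4))
```

```text
t 5.1 tcp [0.5176 0.21   0.2314] ->  [0.5259 0.2164 0.2119]
 shift units now-axes [-0.15  0.05  0.87] | in target axes [-0.15  0.05  0.87] | turn [ 0.   -0.01 -0.01]
amber 1519 [0.5929 0.5946 0.5969 0.5992 0.6014] [-0.0022  0.1064] 0.0521 along -0.1807
yaw err [4.00e-04 5.97e-01]
green 76 [0.5286 0.5294 0.5314 0.5334 0.5359] [0.0519 0.0962] 0.074 along -0.1436
yaw err [0.0393 0.5289]
blue 3489 [0.4627 0.467  0.4709 0.4716 0.4725] [-0.0001  0.068 ] 0.034 along -0.1061
yaw err [0.006  0.4691]
expected n.P 0.5962762510201153 tcp n.P 0.5981 along top -0.1796
```

View pics/w1.png

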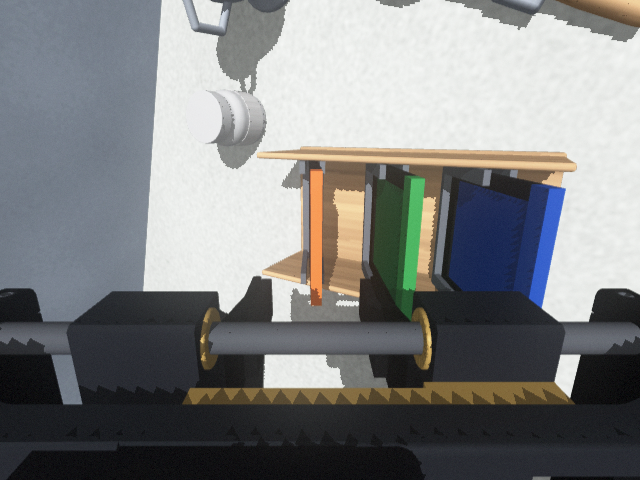

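The wrist view shows amber's edge between the open fingers (column about 316). Measured lateral and square offsets are both within 2 mm of the plan.

{"op": "jog_arm", "data": {
  "plan": "-0.1 0.05 0.5 0 0 0 0;0 0 0.9 0 0 0 0;0 0 0.9 0 0 0 0;0 0 0.9 0 0 0 0;0 0 0.8 0 0 0 0;0 0 0.6 0 0 0 0;0 0 0.4 0 0 0 0;0 0 0.1 0 0 0 0;0 0 0 0 0 0 0;0 0 0 0 0 0 0"
}}

```text
time_s: 6.15
tcp_pos: [0.5792, 0.2335, 0.1497]
ee_rot: [[0.288, -0.846, 0.449], [-0.958, -0.258, 0.129], [0.007, -0.467, -0.884]]
wrist_force: [0.4, -1.7, 0.5]
gripper_width: 0.499
gripper_force: 0.0
```

```bash
sed -i 's/\.6712,/.6718,/' g.py; python3 -c "
from g import *
go(*rack(-.027))"
```

```text
t 6.15 tcp [0.5792 0.2335 0.1497] ->  [0.5776 0.2322 0.1192]
 shift units now-axes [0.02 0.64 1.04] | in target axes [0.03 0.67 1.02] | turn [ 0.27 -0.06 -0.01]
```

```bash
python3 -c "
from g import *
st=r.sense();print(st['joints'].round(2),st['joint_velocities'].round(2),st['effort'].round(1))"
```

```text
[ 33.23  14.1  -44.5   60.15  -9.2  -74.33] [ 0.01 -0.24 -0.09  0.04 -0.08  0.02] [ -0.  -27.7  14.8   1.3   0.2   0. ]
```

Joint 5 hit its range limit at -9°: the tool is almost parallel to the forearm. I'll back off and tilt the tool 12° within the plate's plane. The fingers stay parallel to the faces and the wrist moves off the limit.

{"op": "jog_arm", "data": {
  "plan": "0 0 -1 0 0 0 0;0 0 -1 0 0 0 0;0 0 -0.5 0 0 0 0;0 0 0 0 0 0 0;0 0 0 0 1 0 0;0 0 0 0 0.5 0 0;0 0 0 0 0 0 0;0 0 0 0 0 0 0;0 0 0 0 0 0 0;0 0 0 0 0 0 0"
}}

```text
time_s: 7.15
tcp_pos: [0.556, 0.2242, 0.2]
ee_rot: [[0.201, -0.847, 0.492], [-0.966, -0.256, -0.047], [0.166, -0.465, -0.869]]
wrist_force: [-0.2, 0.1, -0.1]
gripper_width: 0.502
gripper_force: 0.0
```

```bash
cat >> g.py <<'E'
RT2=RT@Ro.from_euler("y",12,degrees=True).as_matrix()
def rack(h,dx=0,dep=.001): # tcp when the grasp point would be h above the grasp position
    A=fr(YR); return A@(FOOT+(.13-dep+h)*PZ+dx*PX+.019*RT2[:,2]),A@RT2
def easel(h,off=0,dep=.001,dy=0):
    A=fr(YE); return A@(SEAT+(.13-dep+h)*PZ+off*PX+.019*RT2[:,2]+[0,dy,0]),A@RT2
E
python3 -c "
from g import *
go(*rack(.04));go(*rack(0));st=r.sense();print(st['joints'].round(2))"
```

```text
t 7.15 tcp [0.556  0.2242 0.2   ] ->  [0.5561 0.2215 0.1603]
 shift units now-axes [-0.16  0.76  1.39] | in target axes [-0.18  0.82  1.36] | turn [0.28 0.14 0.03]
t 7.15 tcp [0.556  0.2242 0.2   ] ->  [0.5752 0.2273 0.1256]
 shift units now-axes [-0.46  0.7   2.96] | in target axes [-0.51  0.82  2.92] | turn [0.28 0.14 0.03]
[ 42.51   9.97 -41.36  52.17 -27.67 -73.12]
```

{"op": "jog_arm", "data": {
  "plan": "0 0 0 0.28 0.14 0 0;-0.1 0.8 0.3 0 0 0 0;-0.1 0 0.5 0 0 0 0;0 0 0.56 0 0 0 0;-0.1 0 0.5 0 0 0 0;-0.1 0 0.4 0 0 0 0;-0.1 0 0.4 0 0 0 0;0 0 0.26 0 0 0 0;0 0 0 0 0 0 0;0 0 0 0 0 0 0"
}}

```text
time_s: 8.15
tcp_pos: [0.5757, 0.2269, 0.126]
ee_rot: [[0.191, -0.827, 0.528], [-0.964, -0.258, -0.056], [0.183, -0.499, -0.847]]
wrist_force: [0.3, -0.1, 0.7]
gripper_width: 0.498
gripper_force: 0.0
```

```bash
python3 -c "
from g import *
go(*rack(0));st=r.sense();print(st['joints'].round(2),st['wrist_force'])"
```

```text
t 8.15 tcp [0.5757 0.2269 0.126 ] ->  [0.5752 0.2273 0.1256]
 shift units now-axes [-0.02  0.02  0.  ] | in target axes [-0.02  0.02  0.  ] | turn [ 0.   -0.    0.04]
[  27.56   16.42  -48.8    99.02  -17.34 -108.7 ] [ 0.32035788 -0.08654286  0.67905786]
```

{"op": "jog_arm", "data": {
  "plan": "0 0.02 0 0 0 0.04 0.3;0 0 0 0 0 0 0.5;0 0 0 0 0 0 1;0 0 0 0 0 0 1;0 0 0 0 0 0 1;0 0 0 0 0 0 1;0 0 0 0 0 0 1;0 0 0 0 0 0 1;0 0 0 0 0 0 1;0 0 0 0 0 0 1"
}}

```text
time_s: 9.15
tcp_pos: [0.5757, 0.2276, 0.1263]
ee_rot: [[0.187, -0.827, 0.53], [-0.966, -0.253, -0.056], [0.18, -0.501, -0.846]]
wrist_force: [4.0, 1.6, 1.0]
gripper_width: 0.1
gripper_force: 29.9
```

```bash
python3 -c "
from g import *
a=rack(0);go(*a);go(*rack(.095));st=r.sense();print(st['joints'].round(2))"
```

```text
t 9.15 tcp [0.5757 0.2276 0.1263] ->  [0.5752 0.2273 0.1256]
 shift units now-axes [0.   0.03 0.01] | in target axes [0.   0.03 0.01] | turn [-0.01 -0.   -0.  ]
t 9.15 tcp [0.5757 0.2276 0.1263] ->  [0.5298 0.2134 0.2079]
 shift units now-axes [ 0.79  0.03 -3.7 ] | in target axes [ 0.79  0.03 -3.7 ] | turn [-0.01 -0.   -0.  ]
[  27.53   16.41  -48.8    99.32  -17.34 -109.25]
```

{"op": "jog_arm", "data": {
  "plan": "0.04 0.02 -0.2 0 0 0 1;0.08 0 -0.38 0 0 0 1;0.08 0 -0.38 0 0 0 1;0.08 0 -0.38 0 0 0 1;0.08 0 -0.38 0 0 0 1;0.08 0 -0.38 0 0 0 1;0.08 0 -0.38 0 0 0 1;0.08 0 -0.38 0 0 0 1;0.08 0 -0.38 0 0 0 1;0.08 0 -0.38 0 0 0 1"
}}

```text
time_s: 10.15
tcp_pos: [0.5285, 0.2125, 0.2035]
ee_rot: [[0.187, -0.83, 0.525], [-0.965, -0.255, -0.058], [0.182, -0.496, -0.849]]
wrist_force: [0.3, -1.0, -2.9]
gripper_width: 0.099
gripper_force: 30.0
```

```bash
python3 -c "
from g import *
go(*rack(.12));go(*easel(.06,.03));st=r.sense();print(st['joints'].round(2))"
```

```text
t 10.15 tcp [0.5285 0.2125 0.2035] ->  [0.5179 0.2098 0.2295]
 shift units now-axes [ 0.21 -0.13 -1.1 ] | in target axes [ 0.21 -0.14 -1.1 ] | turn [ 0.03 -0.01  0.01]
t 10.15 tcp [0.5285 0.2125 0.2035] ->  [ 0.5222 -0.2325  0.1926]
 shift units now-axes [17.06  4.96  1.27] | in target axes [16.72 -2.55  5.58] | turn [-0.61  1.75  3.  ]
[ 42.31   6.61 -47.24  61.12 -26.92 -82.07]
```

{"op": "jog_arm", "data": {
  "plan": "0.08 0 -0.4 0 0 0 1;0.08 0 -0.4 0 0 0 1;0.08 0 -0.4 0 0 0 1;0 -0.1 -0.3 0 0 0 1;0.4 0 0 0 0 0 1;0.8 0.2 0.1 0 0 0 1;0.8 0.2 0.1 0 0 0 1;0.8 0.2 0.1 0 0 0 1;0.8 0.2 0.1 0 0 0 1;0.8 0.2 0.1 0 0 0 1"
}}

```text
time_s: 11.15
tcp_pos: [0.5187, 0.0951, 0.2342]
ee_rot: [[0.187, -0.83, 0.526], [-0.966, -0.254, -0.058], [0.182, -0.497, -0.849]]
wrist_force: [0.3, -0.7, -2.1]
gripper_width: 0.098
gripper_force: 30.0
```

```bash
python3 -c "
from g import *
go(*easel(.09,.03));st=r.sense();print(st['joints'].round(2),st['ee_rot'].round(3).tolist(),st['gripper_width'])"
```

```text
t 11.15 tcp [0.5187 0.0951 0.2342] ->  [ 0.5075 -0.2296  0.2186]
 shift units now-axes [12.34  3.98  1.05] | in target axes [12.22 -1.48  4.21] | turn [-0.61  1.75  2.99]
[ 32.62  -1.29 -49.63  52.28 -24.83 -63.91] [[0.187, -0.83, 0.526], [-0.966, -0.254, -0.058], [0.182, -0.497, -0.849]] 0.09784440961602385
```

{"op": "jog_arm", "data": {
  "plan": "0.95 0.3 0.05 0 0 0 1;0.95 0.3 0.05 0 0 0 1;0.95 0.3 0.05 0 0 0 1;0.95 0.3 0.05 0 0 0 1;0.95 0.3 0.05 0 0 0 1;0.95 0.3 0.05 0 0 0 1;0.95 0.3 0.05 0 0 0 1;0.95 0.3 0.05 0 0 0 1;0.95 0.3 0.05 0 0 0 1;0.95 0.3 0.05 0 0 0 1"
}}

```text
time_s: 12.15
tcp_pos: [0.5065, -0.1533, 0.2287]
ee_rot: [[0.187, -0.831, 0.525], [-0.966, -0.253, -0.057], [0.18, -0.496, -0.85]]
wrist_force: [0.3, 0.6, -2.2]
gripper_width: 0.104
gripper_force: 30.0
```

{"op": "jog_arm", "data": {
  "plan": "0.9 0.3 0 0 0 0 1;0.9 0.3 0 0 0 0 1;0.5 0.2 0 0 0 0 1;0 0 0 -0.15 0.44 0.75 1;0 0 0 -0.15 0.44 0.75 1;0 0 0 -0.15 0.44 0.75 1;0 0 0 -0.15 0.44 0.75 1;0 0 0 0 0 0 1;0 0 0 0 0 0 1;0 0 0 0 0 0 1"
}}

```text
time_s: 13.15
tcp_pos: [0.5004, -0.2219, 0.2324]
ee_rot: [[-0.107, -0.871, 0.48], [-0.976, 0.001, -0.216], [0.188, -0.492, -0.85]]
wrist_force: [-0.1, 0.3, -1.3]
gripper_width: 0.103
gripper_force: 30.0
```

Run:
```python
from g import *
go(*easel(.06,.03));st=r.sense();print(st['joints'].round(2))
for n in("scene","wrist"):
    im,d,K,Ex,_=cap(n); cv2.imwrite(f"pics/{n}2.png",im[:,:,::-1]); np.savez(f"{n}2.npz",im=im,d=d,K=K,E=Ex)
```

```text
t 13.15 tcp [ 0.5004 -0.2219  0.2324] ->  [ 0.5222 -0.2325  0.1926]
 shift units now-axes [0.02 0.02 1.87] | in target axes [-0.14 -0.02  1.86] | turn [-0.19  0.63  1.19]
[ -4.18  -0.06 -45.16  35.93 -17.96 -30.95]
```

View pics/scene2.png

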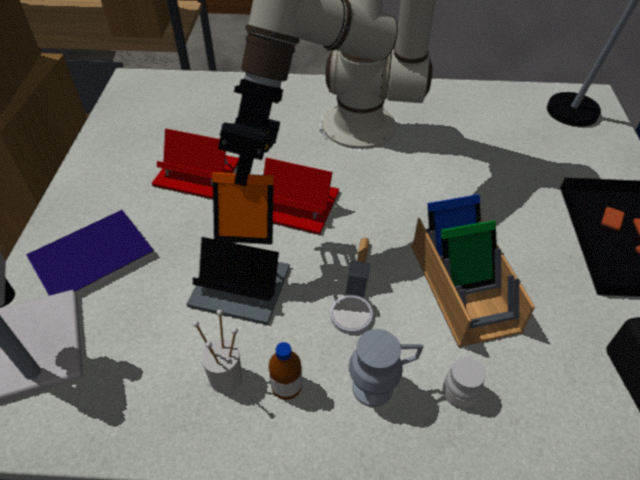

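The scene view shows amber held square above the black easel, with the other plates in place. The remaining turn was clipped, so I'll finish it more slowly.

{"op": "jog_arm", "data": {
  "plan": "0 0 0 -0.03 0.1 0.2 1;0 0 0 -0.03 0.1 0.2 1;0 0 0 -0.03 0.1 0.2 1;0 0 0 -0.03 0.1 0.2 1;0 0 0 -0.03 0.1 0.2 1;0 0 0 -0.04 0.13 0.19 1;0 0 0 0 0 0 1;0 0 0 0 0 0 1;0 0 0 0 0 0 1;0 0 0 0 0 0 1"
}}

```text
time_s: 14.25
tcp_pos: [0.5008, -0.2216, 0.2328]
ee_rot: [[-0.291, -0.849, 0.44], [-0.939, 0.168, -0.299], [0.18, -0.501, -0.847]]
wrist_force: [0.2, -0.3, -1.4]
gripper_width: 0.101
gripper_force: 30.0
```

```bash
cat > m3.py <<'E'
from g import *
go(*easel(.06,.03)); st=r.sense(); print(st['joints'].round(2),"R err deg",np.degrees(Ro.from_matrix(st['ee_rot'].T@fr(YE)@RT2).as_rotvec()).round(2))
im,d,K,E,_=cap("scene"); P=pts(d,K,E); hsv=cv2.cvtColor(im,cv2.COLOR_RGB2HSV); np.savez("s3.npz",im=im,d=d,K=K,E=E)
Q=P@fr(YE)
m=(hsv[...,0]>=5)&(hsv[...,0]<=18)&(hsv[...,1]>150)&(hsv[...,2]>50)&(abs(P[...,1]+.23)<.12)&(P[...,2]>.06)&(P[...,0]<.66)&(P[...,0]>.35)
m=cv2.erode(m.astype(np.uint8),np.ones((3,3)))>0
q=Q[m]; A=np.c_[q[:,1:],np.ones(len(q))]; k=np.linalg.lstsq(A,q[:,0],rcond=None)[0]
print("amber",len(q),"x=a*y+b*z+c",k.round(4),"(want a=0,b=-.577)","n.P med",np.median(q@PX).round(4),"y",np.percentile(q[:,1],[.5,99.5]).round(4),"along",np.percentile(q@PZ,[.5,99.5]).round(4))
# bottom of frame: dark pixels near the plate plane
n0=np.median(q@PX)
w=(abs(Q@PX-n0)<.006)&(abs(Q[...,1]-np.median(q[:,1]))<.06)&(P[...,2]>.05)&(P[...,2]<.3)
v=Q[w]; print("plate plane pts",len(v),"along",np.percentile(v@PZ,[.3,99.7]).round(4),"y",np.percentile(v[:,1],[.5,99.5]).round(4))
print("seat: n",(SEAT@PX).round(4),"along",(SEAT@PZ).round(4),"y",SEAT[1])
a=fr(YE).T@st["tcp_pos"]-.019*fr(YE).T@st["ee_rot"][:,2]
print("grip point n",(a@PX).round(4),"along-top expected",(a@PZ+.001).round(4),"y",a[1].round(4))
E
python3 m3.py
```

```text
t 14.25 tcp [ 0.5008 -0.2216  0.2328] ->  [ 0.5222 -0.2325  0.1926]
 shift units now-axes [-0.13  0.    1.87] | in target axes [-0.13  0.    1.87] | turn [-0.  0.  0.]
[ -4.38   0.23 -48.1   50.48 -20.04 -54.8 ] R err deg [-0.04  0.    0.01]
amber 2574 x=a*y+b*z+c [-0.     -0.5616  0.6681] (want a=0,b=-.577) n.P med 0.5812 y [-0.1674 -0.0653] along [-0.1652 -0.0509]
plate plane pts 3879 along [-0.214  -0.0494] y [-0.1723 -0.0625]
seat: n 0.549 along -0.2823 y -0.123
grip point n 0.5791 along-top expected -0.0459 y -0.1164
```

{"op": "jog_arm", "data": {
  "plan": "-0.06 0.1 0.5 0 0 0 1;-0.06 0.1 0.5 0 0 0 1;-0.06 0.1 0.5 0 0 0 1;-0.06 0.1 0.5 0 0 0 1;-0.06 0.1 0.4 0 0 0 1;-0.05 0.1 0.4 0 0 0 1;-0.05 0.1 0.4 0 0 0 1;-0.06 0.1 0.3 0 0 0 1;0 0 0 0 0 0 1;0 0 0 0 0 0 1"
}}

```text
time_s: 15.3
tcp_pos: [0.5289, -0.2274, 0.1667]
ee_rot: [[-0.296, -0.864, 0.408], [-0.936, 0.177, -0.303], [0.189, -0.472, -0.861]]
wrist_force: [-0.2, -0.8, -1.5]
gripper_width: 0.099
gripper_force: 30.0
```

```bash
python3 m3.py
```

```text
t 15.3 tcp [ 0.5289 -0.2274  0.1667] ->  [ 0.5222 -0.2325  0.1926]
 shift units now-axes [ 0.47 -0.29 -0.94] | in target axes [ 0.46 -0.32 -0.93] | turn [ 0.23 -0.07  0.  ]
[-18.24   8.1  -52.55  89.48  -9.19 -83.54] R err deg [ 1.88 -0.6   0.02]
amber 2325 x=a*y+b*z+c [ 0.0076 -0.5195  0.6537] (want a=0,b=-.577) n.P med 0.5717 y [-0.1653 -0.0668] along [-0.2365 -0.1214]
plate plane pts 3598 along [-0.2737 -0.0146] y [-0.1732 -0.0631]
seat: n 0.549 along -0.2823 y -0.123
grip point n 0.5715 along-top expected -0.1176 y -0.1165
```

```bash
cat > ik.py <<'E'
from g import *
from scipy.optimize import least_squares
D=[([-60.239,22.084,.388],[.16106,-.60334,.22159],[-.0006,.0018,-1]),([34.852,5.953,-10.410],[.4712,.1335,.2971],[-.001,0,-1]),
([33.23,14.1,-44.5],[.5792,.2335,.1497],[.449,.129,-.884]),([42.51,9.97,-41.36],[.556,.2242,.2],[.492,-.047,-.869]),
([27.53,16.41,-48.8],[.5757,.2276,.1263],[.530,-.056,-.846]),([42.31,6.61,-47.24],[.5285,.2125,.2035],[.525,-.058,-.849]),
([32.62,-1.29,-49.63],[.5187,.0951,.2342],[.526,-.058,-.849]),([-4.18,-.06,-45.16],[.5004,-.2219,.2324],[.480,-.216,-.850]),
([-4.38,.23,-48.1],[.5008,-.2216,.2328],[.440,-.299,-.847]),([-18.24,8.1,-52.55],[.5289,-.2274,.1667],[.408,-.303,-.861])]
A=[];b=[]
for j,p,z in D:
    j1,j2,j3=np.radians(j); dl=j2-j3; B=fr(j1).T@p; C=fr(j1).T@z
    # W = p - L z ; unknown [L,r0,a2,ac,as,h0,dlat]
    A+=[[C[0],1,np.sin(j2),np.cos(dl),np.sin(dl),0,0],[C[2],0,np.cos(j2),-np.sin(dl),np.cos(dl),1,0],[C[1],0,0,0,0,0,1]]; b+=list(B)
x,res,rk,_=np.linalg.lstsq(np.array(A),np.array(b),rcond=None)
def chain(j):
    j1,j2,dl=j; return fr(j1)@np.array([x[1]+x[2]*np.sin(j2)+x[3]*np.cos(dl)+x[4]*np.sin(dl),x[6],x[5]+x[2]*np.cos(j2)-x[3]*np.sin(dl)+x[4]*np.cos(dl)])
def solve(p,R,g=(-.3,.14,1.06)):
    s=least_squares(lambda j:(chain(j)-(p-x[0]*R[:,2]))*10,g).x
    f=fr(s[0])@[np.cos(s[2]),0,-np.sin(s[2])]; t=R[:,2]
    lat=fr(s[0])@[0,1,0]; up=np.cross(f,lat)
    return np.degrees([s[0],s[1],s[1]-s[2],np.arctan2(-t@lat,abs(t@up)*np.sign(t@up)),-np.arccos(t@f)])
E
python3 - <<'E'
from ik import *
print(x.round(4),"rank",rk,"resid",np.sqrt(res/len(b)))
st=r.sense(); print("now",solve(st["tcp_pos"],st["ee_rot"]).round(1),st["joints"].round(1))
def pose(h,off,dy,yaw,roll,lean):
    # plate frame turned: yaw about z, roll about PX, lean about Y ; foot at seat+h
    M=fr(YE)@fr(yaw); N=Ro.from_rotvec(roll*PX).as_matrix()@Ro.from_rotvec([0,lean,0]).as_matrix()
    foot=fr(YE)@(SEAT+h*PZ+off*PX+[0,dy,0]); return foot+M@N@(.129*PZ+.019*RT2[:,2]),M@N@RT2
for h in (.035,.02,.008,0):
  for dy,yaw,roll,lean in((0,0,0,0),(.01,0,0,0),(.01,-.06,0,0),(.01,.06,0,0),(.01,0,.07,0),(.01,0,-.07,0),(.01,0,0,.06),(.01,0,0,-.06)):
    print(h,dy,yaw,roll,lean,solve(*pose(h,.006,dy,yaw,roll,lean)).round(1))
E
```

```text
[ 0.0992  0.513   0.3456 -0.0491 -0.0216 -0.4253  0.2276] rank 7 resid [0.04188949]
now [ -46.8   -2.9 -113.7   -6.7  -51.1] [-18.2   8.1 -52.6  89.5  -9.2 -83.5]
0.035 0 0 0 0 [ -48.4   -4.3 -113.7   -9.6  -51.1]
0.035 0.01 0 0 0 [ -47.3   -4.5 -113.7   -8.9  -51. ]
0.035 0.01 -0.06 0 0 [ -46.6   -4.5 -113.7   -6.1  -51.2]
0.035 0.01 0.06 0 0 [ -48.    -4.4 -113.7  -11.7  -50.8]
0.035 0.01 0 0.07 0 [ -48.9   -4.2 -113.7  -14.7  -49.5]
0.035 0.01 0 -0.07 0 [ -45.8   -4.6 -113.7   -3.3  -52.7]
0.035 0.01 0 0 0.06 [ -46.8   -3.5 -113.7   -6.5  -49. ]
0.035 0.01 0 0 -0.06 [ -47.9   -5.4 -113.7  -11.2  -53.1]
0.02 0 0 0 0 [ -48.    -3.7 -113.7   -9.3  -51.7]
0.02 0.01 0 0 0 [ -47.    -3.9 -113.7   -8.6  -51.6]
0.02 0.01 -0.06 0 0 [ -46.3   -3.9 -113.7   -5.9  -51.8]
0.02 0.01 0.06 0 0 [ -47.7   -3.9 -113.7  -11.4  -51.4]
0.02 0.01 0 0.07 0 [ -48.5   -3.7 -113.7  -14.3  -50.1]
0.02 0.01 0 -0.07 0 [ -45.5   -4.1 -113.7   -3.1  -53.3]
0.02 0.01 0 0 0.06 [ -46.5   -2.9 -113.7   -6.3  -49.6]
0.02 0.01 0 0 -0.06 [ -47.5   -4.9 -113.7  -10.9  -53.7]
0.008 0 0 0 0 [ -47.8   -3.3 -113.7   -9.1  -52.2]
0.008 0.01 0 0 0 [ -46.7   -3.4 -113.7   -8.4  -52. ]
0.008 0.01 -0.06 0 0 [ -46.1   -3.4 -113.7   -5.6  -52.2]
0.008 0.01 0.06 0 0 [ -47.4   -3.4 -113.7  -11.2  -51.8]
0.008 0.01 0 0.07 0 [ -48.2   -3.2 -113.7  -14.1  -50.5]
0.008 0.01 0 -0.07 0 [ -45.2   -3.6 -113.7   -2.9  -53.7]
0.008 0.01 0 0 0.06 [ -46.2   -2.5 -113.7   -6.1  -50. ]
0.008 0.01 0 0 -0.06 [ -47.3   -4.4 -113.7  -10.6  -54.1]
0 0 0 0 0 [ -47.6   -3.  -113.7   -8.9  -52.5]
0 0.01 0 0 0 [ -46.6   -3.1 -113.7   -8.3  -52.4]
0 0.01 -0.06 0 0 [ -45.9   -3.1 -113.7   -5.5  -52.5]
0 0.01 0.06 0 0 [ -47.2   -3.1 -113.7  -11.   -52.2]
0 0.01 0 0.07 0 [ -48.    -2.9 -113.7  -13.9  -50.9]
0 0.01 0 -0.07 0 [ -45.    -3.3 -113.7   -2.8  -54. ]
0 0.01 0 0 0.06 [ -46.    -2.1 -113.7   -5.9  -50.4]
0 0.01 0 0 -0.06 [ -47.1   -4.1 -113.7  -10.5  -54.4]
```

```bash
cat > fix.py <<'E'
import re
t=open("ik.py").read()
J4=[-.03,-.02,60.15,52.17,99.32,61.12,52.28,35.93,50.48,89.48]
J5=[-68.41,-73.69,-9.2,-27.67,-17.34,-26.92,-24.83,-17.96,-20.04,-9.19]
t=t[:t.index("A=[];b=[]")]+f"J4={J4}\nJ5={J5}\n"+'''
def axes(j1,dl,j4,sg):
    F=fr(j1); f=F@[np.cos(dl),0,-np.sin(dl)]; lat=F@[0,1,0]; up=np.cross(f,lat)
    return f,np.cos(j4)*lat+sg*np.sin(j4)*up
def zt(f,a5,j5): return np.cos(j5)*f-np.sin(j5)*np.cross(a5,f)
def fit(sg):
    A=[];b=[];ez=[]
    for (j,p,z),j4,j5 in zip(D,J4,J5):
        j1,j2,j3=np.radians(j); dl=j2-j3; G=fr(j1).T; B=G@p; C=G@z
        f,a5=axes(j1,dl,np.radians(j4),sg); e=G@a5; ez.append(np.abs(zt(f,a5,np.radians(j5))-z).max())
        A+=[[C[0],1,np.sin(j2),np.cos(dl),np.sin(dl),0,e[0]],[C[2],0,np.cos(j2),-np.sin(dl),np.cos(dl),1,e[2]],[C[1],0,0,0,0,0,e[1]]]; b+=[B[0],B[2],B[1]]
    x,_,rk,_=np.linalg.lstsq(np.array(A),np.array(b),rcond=None)
    return x,np.abs(np.array(A)@x-b).max(),max(ez)
if fit(1)[2]<fit(-1)[2]: SG=1
else: SG=-1
x=fit(SG)[0]
def fk(q):
    j1,j2,j3,j4,j5=np.radians(q); dl=j2-j3; f,a5=axes(j1,dl,j4,SG); z=zt(f,a5,j5)
    return fr(j1)@[x[1]+x[2]*np.sin(j2)+x[3]*np.cos(dl)+x[4]*np.sin(dl),0,x[5]+x[2]*np.cos(j2)-x[3]*np.sin(dl)+x[4]*np.cos(dl)]+x[6]*a5+x[0]*z, z
def solve(p,R,g=(-18,8,-53,90,-12)):
    def er(q):
        P,z=fk(q); return np.r_[(P-p)*10,(z-R[:,2])]
    s=least_squares(er,g,x_scale=10); return s.x,np.abs(s.fun).max()
'''
open("ik.py","w").write(t)
E
python3 fix.py
cat > try.py <<'E'
from ik import *
np.set_printoptions(suppress=True,linewidth=150)
print(x.round(4),SG,fit(SG)[1:],fit(-SG)[1:])
st=r.sense(); print("now",solve(st["tcp_pos"],st["ee_rot"])[0].round(1),st["joints"].round(1))
def pose(h,off,dy,yaw,roll,lean):
    M=fr(YE)@fr(yaw); N=Ro.from_rotvec(roll*PX).as_matrix()@Ro.from_rotvec([0,lean,0]).as_matrix()
    foot=fr(YE)@(SEAT+h*PZ+off*PX+[0,dy,0]); return foot+M@N@(.129*PZ+.019*RT2[:,2]),M@N@RT2
if __name__=="__main__":
  for h in (.035,.015,0):
   for dy,yaw,roll,lean in((0,0,0,0),(.015,0,0,0),(-.015,0,0,0),(0,-.06,0,0),(0,.06,0,0),(0,0,.07,0),(0,0,-.07,0),(0,0,0,.06),(0,0,0,-.06)):
    q,e=solve(*pose(h,.006,dy,yaw,roll,lean)); print(h,dy,yaw,roll,lean,q.round(1),round(e,4))
E
python3 try.py
```

```text
[ 0.3062 -0.0001  0.5649  0.4218  0.0001  0.1603 -0.1599] -1 (np.float64(0.00019877000290716151), np.float64(0.0005116033986888868)) (np.float64(0.03398121690393485), np.float64(0.5863761023536619))
now [-18.2   8.1 -52.6  89.4  -9.2] [-18.2   8.1 -52.6  89.5  -9.2 -83.5]
0.035 0 0 0 0 [-37.8   7.7 -49.2 142.3   2. ] 0.0139
0.035 0.015 0 0 0 [-36.8   7.4 -49.1 145.1   1.9] 0.0056
0.035 -0.015 0 0 0 [-38.7   8.  -49.3 139.1   2.1] 0.0215
0.035 0 -0.06 0 0 [-31.6   7.5 -52.8 125.4  -4. ] 0.0
0.035 0 0.06 0 0 [-36.2   7.7 -50.6 132.    2. ] 0.0339
0.035 0 0 0.07 0 [-29.7   7.7 -53.2 105.2   1. ] 0.0307
0.035 0 0 -0.07 0 [-28.6   7.6 -53.9 123.   -8.2] 0.0
0.035 0 0 0 0.06 [-14.8   8.2 -52.2  76.8 -10.6] 0.0
0.035 0 0 0 -0.06 [-39.7   7.6 -47.7 155.1   1.7] 0.0589
0.015 0 0 0 0 [-38.8  10.4 -46.3 152.4   2.3] 0.0243
0.015 0.015 0 0 0 [-37.7  10.2 -46.3 154.6   2.2] 0.0152
0.015 -0.015 0 0 0 [-39.9  10.7 -46.3 149.9   2.5] 0.0331
0.015 0 -0.06 0 0 [-37.8  10.3 -47.4 150.8   0.2] 0.0
0.015 0 0.06 0 0 [-38.2  10.5 -47.5 144.8   2.6] 0.0482
0.015 0 0 0.07 0 [-33.9  10.4 -50.8 120.6   2.3] 0.054
0.015 0 0 -0.07 0 [-32.3  10.2 -51.5 136.7  -7. ] 0.0
0.015 0 0 0 0.06 [-23.1  10.4 -52.4  99.7  -6.6] 0.0
0.015 0 0 0 -0.06 [-40.1  10.4 -44.4 166.7   1.3] 0.0582
0 0 0 0 0 [-39.1  12.5 -44.2 159.    2.2] 0.0286
0 0.015 0 0 0 [-37.8  12.2 -44.3 160.7   2. ] 0.0191
0 -0.015 0 0 0 [-40.3  12.7 -44.2 157.    2.4] 0.038
0 0 -0.06 0 0 [-39.1  12.4 -43.7 162.6   1.9] 0.0027
0 0 0.06 0 0 [-38.9  12.5 -45.1 153.2   2.6] 0.0542
0 0 0 0.07 0 [-36.7  12.5 -48.1 134.1   3.1] 0.0682
0 0 0 -0.07 0 [-33.8  12.3 -49.8 144.1  -6.8] 0.0
0 0 0 0 0.06 [-29.1  12.3 -50.9 118.   -4.1] 0.0
0 0 0 0 -0.06 [-39.9  12.4 -42.3 173.7   0.8] 0.0539
```

```bash
cat > scan.py <<'E'
from ik import *
np.set_printoptions(suppress=True,linewidth=150)
lo=np.array([-179,-69,-61,-181,-171]); hi=np.array([179,118,80.5,117.5,-9.3])
rng=np.random.default_rng(0)
G=[np.array([j1,10,-45,j4,j5]) for j1 in(-35,-10,15,40) for j4 in(-150,-90,-30,30,90) for j5 in(-12,-30)]
def allsol(p,z):
    out=[]
    for g in G:
        def er(q): P,zz=fk(q); return np.r_[(P-p)*10,zz-z]
        s=least_squares(er,np.clip(g,lo+.1,hi-.1),bounds=(lo,hi),x_scale=10)
        if np.abs(s.fun).max()<1e-3 and not any(np.abs(s.x-o).max()<2 for o in out): out.append(s.x)
    return out
def zy(base,yaw,h,a,lean=0,dy=0,off=0):
    Rp=Ro.from_rotvec([0,lean,0]).as_matrix(); RA=Rp@RT@Ro.from_euler("y",a,degrees=True).as_matrix()
    return fr(yaw)@(base+[0,dy,0]+h*PZ+off*PX+Rp@(.129*PZ)+.019*RA[:,2]),fr(yaw)@RA[:,2]
if __name__=="__main__":
  for a in(-20,-15,-10,-5,0,5,12,15,20,25,30,40):
    print(a,"rack",[q.round(0).astype(int).tolist() for q in allsol(*zy(FOOT,YR,0,a))],"easel0",[q.round(0).astype(int).tolist() for q in allsol(*zy(SEAT,YE,0,a,0))],
     "easel lean.05",[q.round(0).astype(int).tolist() for q in allsol(*zy(SEAT,YE,0,a,.05))])
E
python3 scan.py
```

```text
-20 rack [[27, 18, -19, -36, -26]] easel0 [[-25, 17, -16, -43, -40]] easel lean.05 [[-23, 18, -15, -39, -42]]
-15 rack [[33, 17, -24, -22, -18]] easel0 [[-21, 16, -20, -38, -33]] easel lean.05 [[-19, 16, -18, -33, -35]]
-10 rack [] easel0 [[-16, 14, -24, -29, -26]] easel lean.05 [[-15, 15, -22, -25, -28]]
-5 rack [] easel0 [[-10, 13, -30, -16, -17]] easel lean.05 [[-10, 14, -28, -13, -21]]
0 rack [] easel0 [] easel lean.05 [[-7, 13, -38, 10, -12]]
5 rack [] easel0 [] easel lean.05 []
12 rack [[28, 16, -49, 99, -17]] easel0 [] easel lean.05 []
15 rack [[31, 17, -49, 94, -22]] easel0 [] easel lean.05 []
20 rack [[36, 18, -48, 87, -28]] easel0 [] easel lean.05 [[-23, 13, -53, 113, -16]]
25 rack [[40, 20, -46, 82, -35]] easel0 [] easel lean.05 [[-18, 14, -54, 108, -23]]
30 rack [[43, 22, -45, 78, -41]] easel0 [[-17, 15, -56, 115, -30]] easel lean.05 [[-13, 15, -54, 103, -30]]
40 rack [[48, 26, -42, 72, -52]] easel0 [[-8, 19, -56, 103, -43]] easel lean.05 [[-5, 19, -54, 95, -43]]
```

The kinematic model I fitted to the logged poses matches them to 0.2 mm. It shows a 12° tilt can't reach the seat, while about -14° reaches both rack and easel. I'll retrace the exit path to put the plate back in its slot, regrasp it tilted the other way, and carry it over again.

{"op": "jog_arm", "data": {
  "plan": "0 -0.1 -0.75 0.06 -0.02 0 1;0 -0.1 -0.75 0.06 -0.02 0 1;0 -0.1 -0.75 0.06 -0.02 0 1;0 0 -0.75 0.06 -0.02 0 1;-0.4 0 -0.2 0.06 -0.17 -0.3 1;-0.7 0 -0.2 0.06 -0.17 -0.3 1;-0.8 0 -0.2 0.06 -0.17 -0.3 1;-0.9 0 -0.2 0.06 -0.17 -0.3 1;-0.9 0 -0.1 0.06 -0.17 -0.3 1;-0.9 0 -0.1 0.06 -0.17 -0.3 1"
}}

```text
time_s: 16.35
tcp_pos: [0.5113, -0.0891, 0.233]
ee_rot: [[-0.006, -0.863, 0.506], [-0.983, -0.089, -0.163], [0.185, -0.498, -0.847]]
wrist_force: [0.2, 0.1, -2.0]
gripper_width: 0.103
gripper_force: 30.0
```

```bash
python3 -c "
from g import *
go(*rack(.125));print(r.sense()['joints'].round(1))"
```

```text
t 16.35 tcp [ 0.5113 -0.0891  0.233 ] ->  [0.5155 0.2091 0.2339]
 shift units now-axes [-11.71  -1.22  -1.89] | in target axes [-11.48  -3.18  -0.61] | turn [ 0.27 -0.74 -1.18]
[ 10.8  -3.  -50.9  48.8 -19.8 -51.5]
```

{"op": "jog_arm", "data": {
  "plan": "-0.95 -0.15 -0.15 0.07 -0.18 -0.3 1;-0.95 -0.2 -0.12 0.07 -0.18 -0.3 1;-0.95 -0.25 -0.1 0.07 -0.18 -0.3 1;-0.95 -0.25 -0.05 0.07 -0.18 -0.3 1;-0.95 -0.25 -0.05 0 0 0 1;-0.95 -0.25 -0.05 0 0 0 1;-0.95 -0.25 -0.05 0 0 0 1;-0.95 -0.25 -0.05 0 0 0 1;-0.95 -0.25 -0.05 0 0 0 1;-0.95 -0.25 -0.05 0 0 0 1"
}}

```text
time_s: 17.35
tcp_pos: [0.5181, 0.1562, 0.2337]
ee_rot: [[0.186, -0.828, 0.529], [-0.965, -0.255, -0.059], [0.183, -0.5, -0.847]]
wrist_force: [-0.7, -0.2, -2.3]
gripper_width: 0.103
gripper_force: 30.0
```

```bash
python3 -c "
from g import *
go(*rack(.115));print(r.sense()['joints'].round(1))"
```

```text
t 17.35 tcp [0.5181 0.1562 0.2337] ->  [0.5203 0.2105 0.2252]
 shift units now-axes [-2.14 -0.46  0.2 ] | in target axes [-2.14 -0.45  0.21] | turn [ 0.   -0.02  0.01]
[ 39.8   1.  -47.8  53.9 -28.4 -71.6]
```

{"op": "jog_arm", "data": {
  "plan": "-0.5 -0.1 0.05 0 0 0 1;-0.5 -0.1 0.05 0 0 0 1;-0.5 -0.1 0.05 0 0 0 1;-0.5 -0.1 0.05 0 0 0 1;-0.14 -0.05 0 0 -0.02 0.01 1;0 0 0 0 0 0 1;0 0 0 0 0 0 1;0 0 0 0 0 0 1;0 0 0 0 0 0 1;0 0 0 0 0 0 1"
}}

```text
time_s: 18.35
tcp_pos: [0.5205, 0.2093, 0.225]
ee_rot: [[0.187, -0.828, 0.528], [-0.966, -0.254, -0.057], [0.181, -0.5, -0.847]]
wrist_force: [0.1, -0.1, -2.3]
gripper_width: 0.101
gripper_force: 30.0
```

```bash
cat > m4.py <<'E'
from g import *
def amb(im,d,K,E,lo):
    P=pts(d,K,E); hsv=cv2.cvtColor(im,cv2.COLOR_RGB2HSV); Q=P@fr(YR)
    m=(hsv[...,0]>=5)&(hsv[...,0]<=18)&(hsv[...,1]>150)&(hsv[...,2]>60)&(P[...,2]>lo)&(P[...,2]<lo+.13)&(P[...,1]>.05)&(P[...,0]<.66)&(P[...,0]>.4)
    m=cv2.erode(m.astype(np.uint8),np.ones((3,3)))>0
    q=Q[m&(abs(Q@PX-np.median(Q[m]@PX))<.006)]; A=np.c_[q[:,1],q@PZ,np.ones(len(q))]
    q0=q.mean(0); k=np.linalg.lstsq(A-[*A.mean(0)[:2],0],q@PX,rcond=None)[0]
    a=q@PZ; b=q[a>np.percentile(a,88)]
    print(len(q),"n",np.median(q@PX).round(4),"yaw/lean slope",k[:2].round(4),"y",np.percentile(q[:,1],[1,99]).round(4),"mid",np.percentile(q[:,1],[1,99]).mean().round(4),"along",np.percentile(a,[1,99]).round(4))
z=np.load("scene.npz"); amb(z["im"],z["d"],z["K"],z["E"],.075)
im,d,K,E,_=cap("scene"); amb(im,d,K,E,.12)
go(*rack(.115)); go(*rack(.0))
E
python3 m4.py
```

```text
1615 n 0.6001 yaw/lean slope [-0.0001 -0.0011] y [-0.0008  0.0985] mid 0.0489 along [-0.2558 -0.1822]
2329 n 0.5983 yaw/lean slope [-0.0027  0.0116] y [0.0034 0.0969] mid 0.0502 along [-0.1823 -0.0697]
t 18.4 tcp [0.5205 0.2093 0.2249] ->  [0.5203 0.2105 0.2252]
 shift units now-axes [-0.05 -0.01 -0.02] | in target axes [-0.05 -0.01 -0.02] | turn [ 0.   -0.01  0.  ]
t 18.4 tcp [0.5205 0.2093 0.2249] ->  [0.5752 0.2273 0.1256]
 shift units now-axes [-1.01 -0.01  4.48] | in target axes [-1.   -0.01  4.48] | turn [ 0.   -0.01  0.  ]
```

{"op": "jog_arm", "data": {
  "plan": "0 -0.06 0 0.06 0 0 1;0 0 0 0 0 0 1;-0.08 0 0.36 0 0 0 1;-0.08 0 0.36 0 0 0 1;-0.08 0 0.36 0 0 0 1;-0.08 0 0.36 0 0 0 1;-0.08 0 0.36 0 0 0 1;-0.08 0 0.36 0 0 0 1;-0.08 0 0.36 0 0 0 1;0 0 0 0 0 0 1"
}}

```text
time_s: 19.4
tcp_pos: [0.5531, 0.2198, 0.169]
ee_rot: [[0.187, -0.824, 0.534], [-0.965, -0.255, -0.055], [0.182, -0.505, -0.844]]
wrist_force: [1.2, 1.2, -1.5]
gripper_width: 0.098
gripper_force: 30.0
```

```bash
python3 -c "
from g import *
go(*rack(.0));print(r.sense()['joints'].round(1),r.sense()['wrist_force']@fr(YR)@np.c_[PX,[0,1,0],PZ])"
```

```text
t 19.4 tcp [0.5531 0.2198 0.169 ] ->  [0.5752 0.2273 0.1256]
 shift units now-axes [-0.44  0.07  1.92] | in target axes [-0.44  0.06  1.92] | turn [-0.05 -0.01  0.01]
[ 35.2  11.1 -49.   78.8 -21.1 -94.6] [ 0.5989737   0.792005   -2.03307525]
```

{"op": "jog_arm", "data": {
  "plan": "-0.07 0 0.3 0 0 0 1;-0.07 0 0.3 0 0 0 1;-0.07 0.02 0.3 0 0 0 1;-0.07 0.01 0.3 0 0 0 1;-0.07 0.01 0.3 -0.03 0 0 1;-0.05 0 0.22 0 0 0 1;-0.03 0 0.12 0 0 0 1;0 0 0.06 0 0 0 1;0 0 0 0 0 0 1;0 0 0 0 0 0 1"
}}

```text
time_s: 20.4
tcp_pos: [0.5757, 0.2278, 0.128]
ee_rot: [[0.187, -0.826, 0.532], [-0.966, -0.254, -0.055], [0.181, -0.504, -0.845]]
wrist_force: [2.0, 0.3, -1.6]
gripper_width: 0.099
gripper_force: 30.0
```

```bash
python3 -c "
from g import *
go(*rack(.0));print(r.sense()['joints'].round(1),r.sense()['wrist_force']@fr(YR)@np.c_[PX,[0,1,0],PZ])"
```

```text
t 20.4 tcp [0.5757 0.2278 0.128 ] ->  [0.5752 0.2273 0.1256]
 shift units now-axes [-0.    0.07  0.07] | in target axes [-0.    0.07  0.07] | turn [-0.03 -0.    0.  ]
[  27.5   16.3  -48.8   99.4  -17.4 -109.3] [ 0.90845357 -0.30051822 -2.34451631]
```

{"op": "jog_arm", "data": {
  "plan": "0 0 0 0 0 0 0;0 0 0 0 0 0 0;0 0 0 0 0 0 0;0 0 0 0 0 0 0;0 0 -0.5 0 0 0 0;0 0 -0.9 0 0 0 0;0 0 -1 0 0 0 0;0 0 -1 0 0 0 0;0 0 -0.6 0 0 0 0;0 0 0 0 0 0 0"
}}

```text
time_s: 21.4
tcp_pos: [0.522, 0.2349, 0.2143]
ee_rot: [[0.189, -0.824, 0.534], [-0.966, -0.254, -0.051], [0.178, -0.506, -0.844]]
wrist_force: [1.2, 0.7, -0.3]
gripper_width: 0.502
gripper_force: 0.0
```

```bash
cat >> g.py <<'E'
AN=-14
RT3=RT@Ro.from_euler("y",AN,degrees=True).as_matrix()
def rack3(h,dx=0,dep=-.002):
    A=fr(YR); return A@(FOOT+(.13-dep+h)*PZ+dx*PX+.019*RT3[:,2]),A@RT3
def easel3(h,off=0,dep=-.002,dy=0,lean=0):
    A=fr(YE); N=Ro.from_rotvec([0,lean,0]).as_matrix(); return A@(SEAT+N@((.13-dep)*PZ+.019*RT3[:,2])+h*PZ+off*PX+[0,dy,0]),A@N@RT3
E
cat > sim.py <<'E'
from ik import *
from g import *
import sys
from scipy.spatial.transform import Slerp
def path(p0,R0,p1,R1,q,n=8):
    sl=Slerp([0,1],Ro.from_matrix([R0,R1]))
    for t in np.linspace(0,1,n):
        R=sl(t).as_matrix(); q,e=solve(p0+(p1-p0)*t,R,q); print(round(t,2),q.round(1),round(e,4))
    return q
if __name__=="__main__":
    st=r.sense(); p=st["tcp_pos"]; q=st["joints"][:5]; V=fr(YR)@np.array([[0,-1,0],[-1,0,0],[0,0,-1]]).T
    print(st["joints"].round(1)); T=rack3(.06); go(p,V); print("V->3 turn",(np.degrees(Ro.from_matrix(V.T@T[1]).as_rotvec())/8).round(2)); go(*T)
    q=path(p,st["ee_rot"],p,V,q,6); path(p,V,*T,q,10)
    T0=rack3(0); print("grasp",solve(*T0,(33,17,-24,-22,-18)))
    print("V world",V.round(3).tolist())
E
python3 sim.py; python3 m4.py | sed -n 1,2p
```

```text
[ 45.8   6.3 -45.8  58.9 -29.3 -82.5]
t 21.4 tcp [0.522  0.2349 0.2143] ->  [0.522  0.2349 0.2143]
 shift units now-axes [0. 0. 0.] | in target axes [0. 0. 0.] | turn [-3.79 -1.45 -0.38]
V->3 turn [ 3.73 -1.71 -0.46]
t 21.4 tcp [0.522  0.2349 0.2143] ->  [0.5425 0.2263 0.1803]
 shift units now-axes [0.25 0.1  1.61] | in target axes [0.92 0.09 1.34] | turn [-0.05 -3.23  0.02]
0.0 [ 45.8   6.3 -45.8  58.9 -29.3] 0.0
0.2 [ 48.3   7.7 -37.6  38.3 -34.6] 0.0
0.4 [ 47.7   9.6 -29.2  23.5 -41.5] 0.0
0.6 [ 45.6  11.9 -21.4  13.2 -49.1] 0.0
0.8 [ 43.   14.4 -14.3   5.7 -57. ] 0.0
1.0 [ 40.4  17.3  -7.9  -0.  -64.9] 0.0
0.0 [ 40.4  17.3  -7.9  -0.  -64.9] 0.0
0.11 [ 40.2  15.9 -10.5  -0.1 -60. ] 0.0
0.22 [ 39.8  14.5 -13.2  -0.3 -55. ] 0.0
0.33 [ 39.5  13.3 -15.8  -0.7 -50. ] 0.0
0.44 [ 39.1  12.2 -18.3  -1.2 -44.9] 0.0
0.56 [ 38.6  11.2 -20.8  -2.  -39.8] 0.0
0.67 [ 38.1  10.4 -23.1  -3.1 -34.7] 0.0
0.78 [ 37.5   9.8 -25.1  -4.9 -29.7] 0.0
0.89 [ 36.8   9.4 -26.8  -7.5 -24.9] 0.0
1.0 [ 35.9   9.3 -27.8 -11.8 -20.7] 0.0
grasp (array([ 33.99412574,  16.29422832, -25.24394008, -18.1032929 ,
       -16.78236101]), np.float64(9.354739205491569e-12))
V world [[0.293, -0.956, 0.0], [-0.956, -0.293, 0.0], [0.0, 0.0, -1.0]]
1615 n 0.6001 yaw/lean slope [-0.0001 -0.0011] y [-0.0008  0.0985] mid 0.0489 along [-0.2558 -0.1822]
549 n 0.6016 yaw/lean slope [0.0007 0.0769] y [-0.0028  0.1014] mid 0.0493 along [-0.2051 -0.1821]
```

Amber is back in its slot (top edge at the original height). Next I reorient through vertical to the other tilt, as the simulated joint path allows.

{"op": "jog_arm", "data": {
  "plan": "0 0 0 -0.38 -0.15 -0.04 0;0 0 0 -0.38 -0.15 -0.04 0;0 0 0 -0.45 -0.17 -0.05 0;0 0 0 -0.55 -0.21 -0.05 0;0 0 0 -0.65 -0.25 -0.06 0;0 0 0 -0.65 -0.25 -0.06 0;0 0 0 -0.73 -0.27 -0.08 0;0 0 0 0.6 -0.3 -0.08 0;0 0 0 0.7 -0.32 -0.08 0;0 0 0 0.7 -0.32 -0.08 0"
}}

```text
time_s: 22.45
tcp_pos: [0.5234, 0.2317, 0.2101]
ee_rot: [[0.335, -0.916, 0.221], [-0.935, -0.292, 0.203], [-0.121, -0.274, -0.954]]
wrist_force: [0.8, 0.3, -0.1]
gripper_width: 0.498
gripper_force: 0.0
```

```bash
python3 -c "
from g import *
go(*rack3(.06));print(r.sense()['joints'].round(1))"
```

```text
t 22.45 tcp [0.5234 0.2317 0.2101] ->  [0.5425 0.2263 0.1803]
 shift units now-axes [ 0.6  -0.31  1.26] | in target axes [0.75 0.02 1.22] | turn [ 1.74 -0.81 -0.25]
[ 39.6   9.8 -20.3  -1.3 -42.5 -20. ]
```

{"op": "jog_arm", "data": {
  "plan": "0 0 0 0.5 -0.23 -0.07 0;0 0 0 0.5 -0.23 -0.07 0;0 0 0 0.4 -0.2 -0.06 0;0 0 0 0.34 -0.15 -0.05 0;0.3 0 0.4 0 0 0 0;0.3 0 0.4 0 0 0 0;0.15 0.02 0.4 0 0 0 0;0 0 0 0 0 0 0;0 0 0 0 0 0 0;0 0 0 0 0 0 0"
}}

```text
time_s: 23.45
tcp_pos: [0.5411, 0.2275, 0.1826]
ee_rot: [[0.402, -0.828, 0.39], [-0.891, -0.256, 0.375], [-0.21, -0.498, -0.841]]
wrist_force: [0.2, 0.1, -0.4]
gripper_width: 0.499
gripper_force: 0.0
```

```bash
python3 -c "
from g import *
go(*rack3(.06));go(*rack3(0));print(r.sense()['joints'].round(1))"
```

```text
t 23.45 tcp [0.5411 0.2275 0.1826] ->  [0.5425 0.2263 0.1803]
 shift units now-axes [0.08 0.01 0.08] | in target axes [0.08 0.01 0.08] | turn [0.02 0.02 0.01]
t 23.45 tcp [0.5411 0.2275 0.1826] ->  [0.5712 0.2351 0.1283]
 shift units now-axes [0.67 0.01 2.41] | in target axes [0.67 0.01 2.41] | turn [0.02 0.02 0.01]
[ 36.    9.  -27.7 -11.8 -21.2  -5.3]
```

{"op": "jog_arm", "data": {
  "plan": "0.12 0 0.45 0.02 0.02 0.01 0;0.12 0 0.45 0 0 0 0;0.12 0 0.45 0 0 0 0;0.12 0 0.45 0 0 0 0;0.11 0 0.35 0 0 0 0;0.08 0 0.26 0 0 0 0;0 0 0 0 0 0 0;0 0 0 0 0 0 0.4;0 0 0 0 0 0 1;0 0 0 0 0 0 1"
}}

```text
time_s: 24.45
tcp_pos: [0.5714, 0.2352, 0.129]
ee_rot: [[0.4, -0.827, 0.394], [-0.892, -0.254, 0.374], [-0.209, -0.501, -0.84]]
wrist_force: [-0.0, -0.3, -0.2]
gripper_width: 0.312
gripper_force: 0.0
```

```bash
python3 -c "
from g import *
go(*rack3(0));go(*rack3(.12));print(r.sense()['joints'].round(1),r.sense()['wrist_force']@fr(YR)@np.c_[PX,[0,1,0],PZ])"
```

```text
t 24.45 tcp [0.5714 0.2352 0.129 ] ->  [0.5712 0.2351 0.1283]
 shift units now-axes [0.01 0.02 0.02] | in target axes [0.01 0.02 0.02] | turn [-0.01 -0.    0.01]
t 24.45 tcp [0.5714 0.2352 0.129 ] ->  [0.5139 0.2175 0.2323]
 shift units now-axes [-1.15  0.01 -4.64] | in target axes [-1.15  0.02 -4.64] | turn [-0.01 -0.    0.01]
[ 34.   16.2 -25.3 -18.  -16.7   2.7] [-0.20949483 -0.27504675 -0.14120883]
```

{"op": "jog_arm", "data": {
  "plan": "0 0 0.02 0 0 0 1;0 0 0 0 0 0 1;0 0 0 0 0 0 1;0 0 0 0 0 0 1;0 0 0 0 0 0 1;-0.05 0 -0.2 0 0 0 1;-0.1 0 -0.4 0 0 0 1;-0.1 0 -0.4 0 0 0 1;-0.1 0 -0.4 0 0 0 1;-0.1 0 -0.4 0 0 0 1"
}}

```text
time_s: 25.45
tcp_pos: [0.5489, 0.2284, 0.1688]
ee_rot: [[0.4, -0.828, 0.394], [-0.892, -0.254, 0.373], [-0.209, -0.5, -0.84]]
wrist_force: [4.2, 1.0, -3.0]
gripper_width: 0.102
gripper_force: 30.0
```

```bash
python3 -c "
from sim import *
st=r.sense();print(st['joints'].round(1),st['wrist_force']@fr(YR)@np.c_[PX,[0,1,0],PZ])
T=rack3(.13);go(*T);E=easel3(.09,.03)
q=path(st['tcp_pos'],st['ee_rot'],*T,st['joints'][:5],3); q=path(*T,*E,q,9); path(*E,*easel3(0),q,5)
print(E[0],((E[0]-T[0])@T[1]/.025).round(2),(np.degrees(Ro.from_matrix(T[1].T@E[1]).as_rotvec())/8).round(2))"
```

```text
[ 35.5  10.8 -27.4 -12.9 -19.6  -3.7] [ 2.18031701 -0.30067839 -4.75853627]
t 25.45 tcp [0.5489 0.2284 0.1688] ->  [0.5091 0.216  0.2409]
 shift units now-axes [-0.8  -0.   -3.24] | in target axes [-0.8   0.   -3.24] | turn [-0. -0.  0.]
0.0 [ 35.5  10.8 -27.4 -12.9 -19.6] 0.0
0.5 [ 36.7   6.  -28.5  -9.3 -23.2] 0.0
1.0 [ 38.    1.3 -28.7  -6.6 -27.4] 0.0
0.0 [ 38.    1.3 -28.7  -6.6 -27.4] 0.0
0.12 [ 32.3  -0.3 -29.9  -8.8 -28.1] 0.0
0.25 [ 25.9  -1.3 -30.1 -11.7 -29.3] 0.0
0.38 [ 18.7  -1.6 -29.5 -15.1 -30.9] 0.0
0.5 [ 11.   -1.2 -28.2 -18.4 -32.9] 0.0
0.62 [  3.1  -0.1 -26.4 -21.5 -34.9] 0.0
0.75 [ -4.6   1.6 -24.1 -24.2 -36.9] 0.0
0.88 [-11.8   3.7 -21.4 -26.2 -38.8] 0.0
1.0 [-18.4   6.2 -18.5 -27.6 -40.5] 0.0
0.0 [-18.4   6.2 -18.5 -27.6 -40.5] 0.0
0.25 [-18.6   8.2 -19.3 -29.4 -38.1] 0.0
0.5 [-18.9  10.3 -19.9 -31.3 -35.9] 0.0
0.75 [-19.3  12.6 -20.2 -33.5 -33.9] 0.0
1.0 [-19.7  14.9 -20.4 -36.  -32. ] 0.0
[ 0.50760655 -0.22094813  0.22129193] [15.74  4.87 -5.89] [0.74 1.76 2.96]
```

{"op": "jog_arm", "data": {
  "plan": "-0.16 0 -0.65 0 0 0 1;-0.16 0 -0.65 0 0 0 1;-0.16 0 -0.65 0 0 0 1;-0.16 0 -0.65 0 0 0 1;-0.1 0 -0.5 0 0 0 1;0.4 0.1 -0.1 0 0 0 1;0.9 0.3 -0.35 0.06 0.15 0.25 1;0.9 0.25 -0.35 0.06 0.15 0.25 1;0.9 0.2 -0.35 0.06 0.15 0.25 1;0.9 0.2 -0.35 0.06 0.15 0.25 1"
}}

```text
time_s: 26.45
tcp_pos: [0.5068, 0.1047, 0.2333]
ee_rot: [[0.244, -0.861, 0.446], [-0.947, -0.113, 0.3], [-0.208, -0.496, -0.843]]
wrist_force: [0.4, -1.6, -1.7]
gripper_width: 0.098
gripper_force: 30.0
```

```bash
python3 -c "
from g import *
go(*easel3(.09,.03));print(r.sense()['joints'].round(1))"
```

```text
t 26.45 tcp [0.5068 0.1047 0.2333] ->  [ 0.5076 -0.2209  0.2213]
 shift units now-axes [12.44  1.69 -3.49] | in target axes [12.8  -1.97 -1.45] | turn [0.52 1.14 1.95]
[ 27.3  -1.7 -32.3  -7.8 -27.3 -10.1]
```

{"op": "jog_arm", "data": {
  "plan": "0.95 0.1 -0.3 0.06 0.14 0.24 1;0.95 0.05 -0.25 0.06 0.14 0.24 1;0.95 0 -0.25 0.06 0.14 0.24 1;0.95 -0.05 -0.2 0.06 0.14 0.24 1;0.95 -0.1 -0.15 0.06 0.14 0.24 1;0.95 -0.1 -0.15 0.06 0.14 0.24 1;0.95 -0.15 -0.1 0.06 0.14 0.24 1;0.95 -0.15 -0.1 0.06 0.14 0.24 1;0.95 -0.15 -0.1 0 0 0 1;0.95 -0.15 -0.1 0 0 0 1"
}}

```text
time_s: 27.45
tcp_pos: [0.5199, -0.1368, 0.2281]
ee_rot: [[-0.061, -0.853, 0.518], [-0.975, 0.161, 0.151], [-0.212, -0.496, -0.842]]
wrist_force: [1.2, 0.5, -1.2]
gripper_width: 0.102
gripper_force: 30.0
```

```bash
python3 -c "
from g import *
go(*easel3(.09,.03));print(r.sense()['joints'].round(1))"
```

```text
t 27.45 tcp [ 0.5199 -0.1368  0.2281] ->  [ 0.5076 -0.2209  0.2213]
 shift units now-axes [ 3.37  0.01 -0.53] | in target axes [ 3.38 -0.01 -0.51] | turn [0.05 0.05 0.04]
[ -5.2   2.4 -24.2 -20.4 -34.3  12.2]
```

{"op": "jog_arm", "data": {
  "plan": "0.8 0 -0.15 0.05 0.05 0.04 1;0.8 0 -0.15 0 0 0 1;0.8 0 -0.15 0 0 0 1;0.6 0 -0.05 0 0 0 1;0.35 0 0 0 0 0 1;0 0 0 0 0 0 1;0 0 0 0 0 0 1;0 0 0 0 0 0 1;0 0 0 0 0 0 1;0 0 0 0 0 0 1"
}}

```text
time_s: 28.45
tcp_pos: [0.5097, -0.2196, 0.2224]
ee_rot: [[-0.069, -0.847, 0.527], [-0.976, 0.167, 0.141], [-0.208, -0.504, -0.838]]
wrist_force: [-0.1, 0.2, -1.2]
gripper_width: 0.098
gripper_force: 30.0
```

```bash
sed -i 's/easel(.06,.03)/easel3(.015,.008)/; s/RT2).as_rotvec/RT3).as_rotvec/' m3.py; python3 m3.py
```

```text
t 28.45 tcp [ 0.5097 -0.2196  0.2224] ->  [ 0.5257 -0.2245  0.1453]
 shift units now-axes [0.79 0.98 2.89] | in target axes [0.79 0.96 2.9 ] | turn [-0.04 -0.01  0.01]
[-18.11   6.11 -18.52 -27.57 -40.13  28.05] R err deg [-0.28 -0.06  0.09]
amber 2577 x=a*y+b*z+c [ 0.0029 -0.5674  0.6724] (want a=0,b=-.577) n.P med 0.5836 y [-0.1727 -0.071 ] along [-0.1809 -0.0663]
plate plane pts 3862 along [-0.1954 -0.0577] y [-0.1774 -0.0675]
seat: n 0.549 along -0.2823 y -0.123
grip point n 0.581 along-top expected -0.0592 y -0.1212
```

{"op": "jog_arm", "data": {
  "plan": "0.09 0.11 0.36 0 0 0 1;0.09 0.11 0.36 0 0 0 1;0.09 0.11 0.36 0 0 0 1;0.09 0.11 0.36 0 0 0 1;0.09 0.11 0.36 0 0 0 1;0.09 0.11 0.36 0 0 0 1;0.09 0.11 0.36 0 0 0 1;0.1 0.11 0.36 0 0 0 1;0 0 0 0 0 0 1;0 0 0 0 0 0 1"
}}

```text
time_s: 29.5
tcp_pos: [0.5278, -0.2244, 0.1469]
ee_rot: [[-0.07, -0.847, 0.527], [-0.976, 0.168, 0.141], [-0.208, -0.504, -0.838]]
wrist_force: [0.7, 0.2, -1.9]
gripper_width: 0.101
gripper_force: 30.0
```

```bash
python3 m3.py; python3 -c "
import numpy as np,cv2
z=np.load('s3.npz');cv2.imwrite('pics/s3.png',np.clip(cv2.resize(z['im'][140:340,150:350,::-1],(600,600),interpolation=cv2.INTER_CUBIC)*1.4,0,255).astype(np.uint8))"
```

```text
t 29.5 tcp [ 0.5278 -0.2244  0.1469] ->  [ 0.5257 -0.2245  0.1453]
 shift units now-axes [0.02 0.1  0.01] | in target axes [0.02 0.1  0.01] | turn [-0.03 -0.01  0.  ]
[-19.17  13.36 -19.96 -34.05 -33.11  36.73] R err deg [-0.28 -0.1   0.04]
amber 2171 x=a*y+b*z+c [ 0.0038 -0.5682  0.6484] (want a=0,b=-.577) n.P med 0.5619 y [-0.1714 -0.0733] along [-0.2512 -0.1408]
plate plane pts 3546 along [-0.268   0.0157] y [-0.1785 -0.0686]
seat: n 0.549 along -0.2823 y -0.123
grip point n 0.5594 along-top expected -0.134 y -0.1224
```

View pics/s3.png

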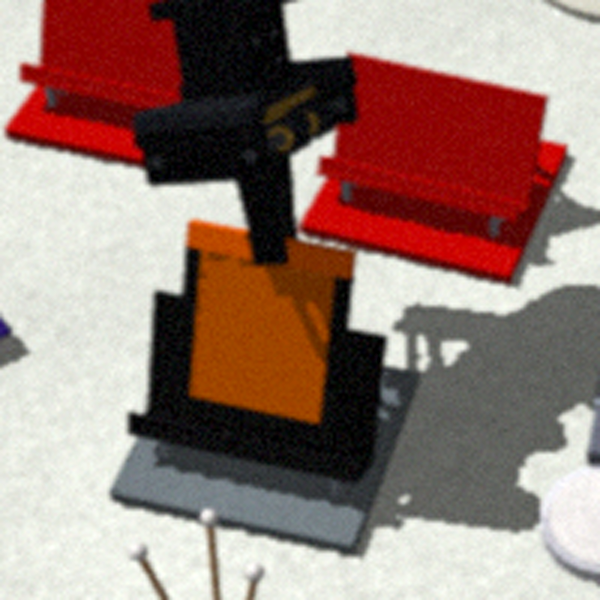

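The crop shows amber centred on the panel, behind the lip and just above the ledge. I'll lower it gently.

{"op": "jog_arm", "data": {
  "plan": "0.02 0.03 0.1 0 0 0 1;0.02 0.03 0.1 0 0 0 1;0.02 0.03 0.1 0 0 0 1;0.02 0.03 0.1 0 0 0 1;0.01 0.02 0.06 0 0 0 1;0.01 0 0.04 0 0 0 1;0 0 0 0 0 0 1;0 0 0 0 0 0 1;0 0 0 0 0 0 1;0 0 0 0 0 0 1"
}}

```text
time_s: 30.55
tcp_pos: [0.5312, -0.2243, 0.1344]
ee_rot: [[-0.07, -0.847, 0.527], [-0.976, 0.168, 0.141], [-0.208, -0.505, -0.838]]
wrist_force: [0.1, 0.2, -1.9]
gripper_width: 0.099
gripper_force: 30.0
```

{"op": "jog_arm", "data": {
  "plan": "0 0 0.03 0 0 0 1;0 0 0.03 0 0 0 1;0.01 0 0.03 0 0 0 1;0.01 0 0.03 0 0 0 1;0 0 0 0 0 0 1;0 0 0 0 0 0 1;0 0 0 0 0 0 1;0 0 0 0 0 0 1;0 0 0 0 0 0 1;0 0 0 0 0 0 1"
}}

```text
time_s: 31.55
tcp_pos: [0.5325, -0.2248, 0.1341]
ee_rot: [[-0.068, -0.846, 0.529], [-0.976, 0.166, 0.14], [-0.207, -0.507, -0.837]]
wrist_force: [-9.4, 0.1, 11.4]
gripper_width: 0.099
gripper_force: 30.1
```

```bash
python3 -c "
from g import *
go(*easel3(0,0));s=r.sense();print(s['wrist_force']@fr(YE)@np.c_[PX,[0,1,0],PZ],s['moment'])"
```

```text
t 31.55 tcp [ 0.5325 -0.2248  0.1341] ->  [ 0.5263 -0.2246  0.1283]
 shift units now-axes [0.06 0.33 0.06] | in target axes [0.06 0.33 0.06] | turn [-0.05 -0.01  0.02]
[-2.33495782 -1.70883371 14.48191235] [0.38830459 1.8441513  0.43424577]
```

It touches the ledge while held (14 N along the slope, at seat height). Now I'll ease off a little and slide it back against the panel.

{"op": "jog_arm", "data": {
  "plan": "-0.01 0 -0.05 -0.02 0 0 1;0 0.04 0 0 0 0 1;0 0.04 0 0 0 0 1;0 0.04 0 0 0 0 1;0 0.04 0 0 0 0 1;0 0.04 0 0 0 0 1;0 0.02 0 0 0 0 1;0 0 0 0 0 0 1;0 0 0 0 0 0 1;0 0 0 0 0 0 1"
}}

```text
time_s: 32.55
tcp_pos: [0.5298, -0.2243, 0.1326]
ee_rot: [[-0.069, -0.845, 0.53], [-0.976, 0.167, 0.139], [-0.206, -0.508, -0.837]]
wrist_force: [-1.6, 0.1, 7.2]
gripper_width: 0.101
gripper_force: 30.1
```

```bash
python3 m3.py; python3 -c "
from g import *
go(*easel3(0,0));s=r.sense();print(s['wrist_force']@fr(YE)@np.c_[PX,[0,1,0],PZ],s['moment'])"
```

```text
t 32.55 tcp [ 0.5298 -0.2243  0.1326] ->  [ 0.5257 -0.2245  0.1453]
 shift units now-axes [-0.09 -0.12 -0.52] | in target axes [-0.09 -0.12 -0.52] | turn [-0.06 -0.02  0.02]
[-19.4   14.65 -20.29 -35.77 -31.66  38.98] R err deg [-0.49 -0.19  0.14]
amber 1837 x=a*y+b*z+c [ 0.0051 -0.5867  0.645 ] (want a=0,b=-.577) n.P med 0.5572 y [-0.1706 -0.0721] along [-0.249  -0.1544]
plate plane pts 3104 along [-0.2649  0.0203] y [-0.178  -0.0681]
seat: n 0.549 along -0.2823 y -0.123
grip point n 0.5539 along-top expected -0.1474 y -0.1219
t 32.6 tcp [ 0.5298 -0.2243  0.1325] ->  [ 0.5263 -0.2246  0.1283]
 shift units now-axes [0.06 0.2  0.06] | in target axes [0.06 0.2  0.07] | turn [-0.06 -0.02  0.02]
[1.87419091 0.37934013 6.3351393 ] [0.13108587 0.25855698 0.18143041]
```

{"op": "jog_arm", "data": {
  "plan": "0 0.03 0 0 0 0 1;0 0.03 0 0 0 0 1;0 0.03 0 0 0 0 1;0 0.03 0 0 0 0 1;0 0.03 0 0 0 0 1;0 0.02 0 0 0 0 1;0 0 0 0 0 0 1;0 0 0 0 0 0 1;0 0 0 0 0 0 1;0 0 0 0 0 0 1"
}}

```text
time_s: 33.6
tcp_pos: [0.5272, -0.2238, 0.131]
ee_rot: [[-0.069, -0.844, 0.532], [-0.976, 0.166, 0.138], [-0.205, -0.51, -0.836]]
wrist_force: [1.2, 0.4, 5.6]
gripper_width: 0.101
gripper_force: 30.4
```

```bash
python3 m3.py; python3 -c "
from g import *
go(*easel3(0,0));s=r.sense();print(s['wrist_force']@fr(YE)@np.c_[PX,[0,1,0],PZ],s['moment'])"
```

```text
t 33.6 tcp [ 0.5272 -0.2238  0.131 ] ->  [ 0.5257 -0.2245  0.1453]
 shift units now-axes [-0.09 -0.25 -0.51] | in target axes [-0.09 -0.24 -0.52] | turn [-0.08 -0.03  0.02]
[-19.53  14.56 -20.65 -36.18 -31.4   39.55] R err deg [-0.61 -0.22  0.18]
amber 1843 x=a*y+b*z+c [ 0.0047 -0.6183  0.6458] (want a=0,b=-.577) n.P med 0.5552 y [-0.1721 -0.0731] along [-0.2494 -0.1544]
plate plane pts 3108 along [-0.2643  0.0218] y [-0.178 -0.068]
seat: n 0.549 along -0.2823 y -0.123
grip point n 0.5508 along-top expected -0.1474 y -0.122
t 33.65 tcp [ 0.5272 -0.2238  0.131 ] ->  [ 0.5263 -0.2246  0.1283]
 shift units now-axes [0.06 0.08 0.07] | in target axes [0.06 0.08 0.07] | turn [-0.08 -0.03  0.02]
[1.74073594 0.4334949  6.30029404] [ 0.15462306 -0.28482469  0.12613365]
```

{"op": "jog_arm", "data": {
  "plan": "0 0 0 -0.06 0 0 1;0 0.02 0 -0.06 0 0 1;0 0.02 0 0 0 0 1;0 0 0 0 0 0 1;0 0 0 0 0 0 0.6;0 0 0 0 0 0 0.4;0 0 0 0 0 0 0.2;0 0 0 0 0 0 0;0 0 0 0 0 0 0;0 0 0 0 0 0 0"
}}

```text
time_s: 34.65
tcp_pos: [0.5228, -0.2224, 0.1271]
ee_rot: [[-0.07, -0.857, 0.51], [-0.976, 0.165, 0.144], [-0.208, -0.487, -0.848]]
wrist_force: [-0.5, -0.3, -0.6]
gripper_width: 0.479
gripper_force: 0.0
```

```bash
python3 m3.py; python3 -c "
from g import *
s=r.sense();print(s['gripper_width'],s['wrist_force']@fr(YE)@np.c_[PX,[0,1,0],PZ],s['moment'])"
```

```text
t 34.65 tcp [ 0.5228 -0.2224  0.1271] ->  [ 0.5257 -0.2245  0.1453]
 shift units now-axes [-0.08 -0.47 -0.57] | in target axes [-0.08 -0.48 -0.56] | turn [ 0.11 -0.01  0.  ]
[-19.22  14.77 -20.83 -34.85 -32.16  38.13] R err deg [ 0.86 -0.09  0.03]
amber 1708 x=a*y+b*z+c [ 0.0012 -0.6013  0.6394] (want a=0,b=-.577) n.P med 0.5515 y [-0.1718 -0.0727] along [-0.2464 -0.154 ]
plate plane pts 2973 along [-0.2621  0.0212] y [-0.178  -0.0659]
seat: n 0.549 along -0.2823 y -0.123
grip point n 0.5454 along-top expected -0.1484 y -0.1215
0.48783562657491886 [-0.3376856   0.29880452  0.04912021] [-0.25645904  1.17126749  0.05585744]
```

{"op": "jog_arm", "data": {
  "plan": "0 0 -0.2 0 0 0 0;0 0 -0.4 0 0 0 0;0 0 -0.6 0 0 0 0;0 0 -0.8 0 0 0 0;0 0 -0.8 0 0 0 0;0 0 -0.8 0 0 0 0;0 0 -0.8 0 0 0 0;0 0 -0.6 0 0 0 0;0 0 0 0 0 0 0;0 0 0 0 0 0 0"
}}

```text
time_s: 35.7
tcp_pos: [0.4588, -0.2405, 0.2341]
ee_rot: [[-0.07, -0.856, 0.512], [-0.976, 0.165, 0.144], [-0.208, -0.489, -0.847]]
wrist_force: [-0.3, 1.0, 0.2]
gripper_width: 0.501
gripper_force: 0.0
```

```bash
python3 m3.py; python3 -c "
import numpy as np,cv2
z=np.load('s3.npz');cv2.imwrite('pics/end.png',z['im'][:,:,::-1])"
```

```text
t 35.7 tcp [ 0.4588 -0.2405  0.2341] ->  [ 0.5257 -0.2245  0.1453]
 shift units now-axes [-0.07 -0.45  4.47] | in target axes [-0.07 -0.39  4.48] | turn [ 0.09 -0.01  0.  ]
[-23.45   2.98 -19.49 -28.2  -45.19  32.28] R err deg [ 0.74 -0.12  0.03]
amber 1943 x=a*y+b*z+c [ 0.0029 -0.5985  0.6393] (want a=0,b=-.577) n.P med 0.5514 y [-0.171  -0.0726] along [-0.2464 -0.1536]
plate plane pts 2969 along [-0.2617 -0.1528] y [-0.1785 -0.066 ]
seat: n 0.549 along -0.2823 y -0.123
grip point n 0.5475 along-top expected -0.0261 y -0.1516
```

View pics/end.png

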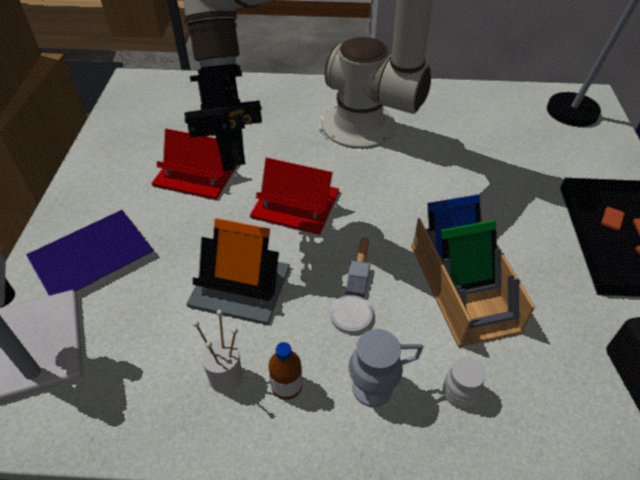

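Amber stands on the black easel near (240,255), centred and square. It leans about 30.9°, with its face within 2 mm of the seat plane. The arm is clear, and green, blue and the rest are undisturbed.

```bash
python3 -c "
from station import r
print(r.finish_job())"
```

```text
the job is handed in; nothing more can be done
None
```

The amber plate is standing on the black easel's ledge against the panel, and I handed the job in at about 36 s; getting there took one return to its slot to regrasp it, and the hand-in call gave no verdict.

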